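# Change the glazing station over from blue to honey

## Task

Change the glazing station over from blue to honey yellow: the blue glaze jar on the white disc and the honey yellow jar on the black disc must trade places, and so must the blue sample tile threaded on the two-pin stand and the honey yellow tile lying on the terracotta slab, so that the yellow tile ends threaded over both pins, fully down, and the blue one lies flat along the middle of the slab. Each jar must stand wholly on its disc; use the empty grey mat for whatever has to wait. Keep the jars upright throughout, and leave the small cream bowl where it stands.

Things in the scene. Friction and masses are not known exactly. Their poses are not given: they have to be found in the camera images.
- jar_blue: white closed jar with blue lid and blue band, loose, round, 50 mm diameter, 60 mm tall, 0.16 kg (within 30 %); origin at the centre of its underside, z up its axis. Starts on the white disc.
- jar_honey: same jar with honey yellow lid and band; origin at the centre of its underside, z up its axis. Starts on the black disc.
- tile_blue: blue sample tile, loose, flat, 90 mm (its x) by 40 mm (its y) by 10 mm thick, 0.07 kg (within 30 %), with two through holes of 16 mm diameter centred 30 mm either side of its centre along x; origin at the centre of its underside. Starts threaded on the pin stand.
- tile_honey: honey yellow sample tile of the same size and holes; origin at the centre of its underside. Starts on the terracotta slab, roughly along it.
- station: fixed white plaster disc, the station's place for the jar in use: 80 mm diameter, 6 mm thick; origin at the centre of its underside (on the table), jars stand on its top 6 mm above the origin
- storage: fixed black disc, the storage place for a jar: 80 mm diameter, 6 mm thick; origin at the centre of its underside, top 6 mm above it
- spare: fixed empty square grey mat, the free spot: 110 by 110 mm, 6 mm thick; origin at the centre of its underside, top 6 mm above it
- tile_rest: fixed terracotta slab, the storage place for a tile: 120 mm (its x) by 70 mm (its y), 6 mm thick; origin at the centre of its underside, top 6 mm above it; a tile lies with its length along the slab's x
- pin_stand: fixed two-pin stand: aluminium base 120 mm (its x) by 70 mm (its y) by 6 mm, on it a black pad 100 mm (x) by 26 mm (y) whose top, where a tile rests, is 18 mm above the origin; two upright steel pins of 6 mm diameter, 30 mm either side of the centre along x, rise 24 mm above the pad (tips 42 mm above the origin, the last 4 mm tapered); origin at the centre of the base's underside. A seated tile overhangs the pad by 7 mm on each long side.
- bowl: small cream unglazed bowl, loose, 84 mm across the rim, 45 mm high, origin at the centre of its underside; to be left alone

How it is judged (in metres and radians):
At the end, for the whole second after the job is handed in: Honey jar upright on the white disc, blue jar on the black disc (15 mm); honey tile over both pins, flat and fully down on the pad (3 mm, 8 mm sideways, 0.2 rad); blue tile flat on the terracotta slab (16 mm, 0.3 rad along it); all at rest (horizontal distance between jar_honey and station below 0.015 m and z of jar_honey in the frame of station between 0.003 and 0.009 m and angle between each of jar_honey, jar_blue's own z axis and vertical below 0.1 rad and linear speed of each of jar_honey, jar_blue, tile_honey, tile_blue below 0.02 m/s and horizontal distance between jar_blue and storage below 0.015 m and z of jar_blue in the frame of storage between 0.003 and 0.009 m and horizontal distance between tile_honey and pin_stand below 0.008 m and (z of tile_honey in the frame of pin_stand between 0.015 and 0.021 m or z of tile_honey in the frame of pin_stand between 0.025 and 0.031 m) and angle between the z axis of tile_honey and the z axis of pin_stand, either way round below 0.08 rad and angle between the x axis of tile_honey and the x axis of pin_stand, either way round below 0.2 rad and horizontal distance between tile_blue and tile_rest below 0.016 m and (z of tile_blue in the frame of tile_rest between 0.003 and 0.009 m or z of tile_blue in the frame of tile_rest between 0.013 and 0.019 m) and angle between the z axis of tile_blue and the z axis of tile_rest, either way round below 0.08 rad and angle between the x axis of tile_blue and the x axis of tile_rest, either way round below 0.3 rad); the robot touches nothing.
It fails at once if a glaze jar is tipped (more than about 35 degrees) (angle between any of jar_blue, jar_honey's own z axis and vertical above 0.6 rad).
It fails at once if the cream bowl is moved more than 20 mm (distance of bowl from where it was at the start of the episode above 0.02 m).
It also fails if it takes over 136 s, if anything falls off the work surface, if the arm or the gripper's body presses on something with over 40 N, if the wrist force passes 120 N, or if a joint passes its speed limit or range.

## Robot

A 7-joint arm with a two-finger parallel gripper is mounted at the origin on the work surface. World frame = base frame: x ahead of the robot, y to its left, z up, the work surface at z = 0. Lengths are in mm, angles in degrees, forces in N, time in s.
With the tool pointing down it reaches from about 425 to 875 mm from the base axis. Payload 4.7 kg.
Tool frame: the origin (TCP) lies between the finger pads; the fingertips stand 17 mm ahead of it and the grasp point (between the pads) lies 2 mm behind it; z points along the fingers, y is the line along which they close (so a half turn about z gives the same grasp; the last joint's range is limited). The gripper opens to 87 mm and grips with 3 to 60 N. Pads are 19 mm wide; open, the fingers measure 117 mm over their backs; the gripper's body (75 mm by 190 mm) begins 51 mm behind the grasp point.
Start: joints at [-65.77, 18.392, -4.016, 83.108, 1.295, 78.541, -3.26], TCP at [258.408, 596.447, 239.587] pointing down, gripper open.
Joint ranges: [-163.93, 163.93], [-17.29, 119.83], [-79.2, 71.16], [3.27, 140.29], [-89.18, 269.18], [5.43, 117.66], [-154.24, 154.24]. Speed limits (degrees/s): [147.25, 147.25, 180, 180, 180, 180, 180].

## Interface

Orientations are given as a 3x3 rotation matrix whose columns are the frame's x, y, z axes.
In Python, from cell import sense, capture, get_calibration, finish_job, recognise, mark_of gives the robot as it stands.
- The arm moves only by the shell command python3 -m inch 'ROWS' [FORCE]. ROWS is JSON, a list of rows, each a list of 3 entries, a list of its own where there are three numbers: the shift along the tool's x, y, z in m, then the turn, a rotation vector about the tool's x, y, z in degrees, then the opening, from -1 (shut) to 1 (fully open). A call has 1 to 5 rows; each row shifts and turns the commanded pose from where the row before left it, along the tool's axes as they then stand; what a row does not reach is not made up. A row lasts 1/12 s, in which the tool goes at most 41.7 mm and 7.16 degrees, less where a joint would pass 70% of its speed; a pose out of reach is approached as far as the arm can. A call with a gripper value outside its range is refused whole. The fingers move at their own pace and stop on an object; FORCE is the grip in N (left out, the last holds). Time passes only in rows, so rows that do not move let the fingers close. It gives the time, the measured TCP pose, the force, the opening and the grip force at its end, in the units of the state.
- sense(): the state, without advancing time (a new reading comes with each control period).
- capture(name): name is "scene" or "top"; returns the picture (384x512x3 uint8, blue, green, red); there is no depth.
- get_calibration(name): a dict with "K" (3x3 intrinsics, pixels), "camera_from_world" (4x4, takes a point from world to camera coordinates). Camera axes: x right, y up, looking along -z (the intrinsics and any distortion apply to the point x, -y, -z); pixel columns grow to the right and rows downward; lengths in mm; the calibration is good to about 2 mm. A picture is of the moment at which its call begins. get_calibration takes no time and is no camera call.
- finish_job(): hands the job in; it is judged then, once.
Trained networks look in the newest picture that a camera, given by its name, has taken for a name from the list of things; names that differ only in an ending like _2 or _b are one class to them, and where a whole thing is asked for, a point or a joint stands for the part that bears it (a point fixed in the world has none). Each returns a list of dicts, best first, with "score" (0 to 1); they miss things now and then, are a little off and sometimes report something else, mostly with a low value. They report only what shows in the picture. A call takes as long as a camera call.
- recognise(camera, thing): "bbox" ([left, top, right, bottom] in pixels, round what is visible of it).
- mark_of(camera, thing): "at" ([column, row] in pixels: a listed point, or the origin of a listed thing).
The state is a dict: "time_s": time; "joint_pos": joint angles; "dq": joint speeds; "tau": joint torques, N m; "position": TCP position; "orientation": TCP orientation; "contact_force": force on the tool from outside, world axes, zero at the start; "torque": the same for the moment, N m; "grip_width": finger opening in mm; "grip_force": force on a finger pad.
Only numpy, scipy, OpenCV 4.12 (cv2) and the standard library are available. Lean on these libraries where they do the work, as an engineer would, in place of code of your own. Each camera call takes 0.05 s, during which the arm holds its last target. There are 200 camera calls.

## Working session

There is one attempt and no reset: what is moved stays moved. The work goes in short steps, Python scripts to look and compute and a shell command to move; the robot and the scene stay as the last step left them, time stands still between calls to the robot, and variables do not carry over. Pictures are saved under pics/ and viewed, at most 14 in all, crops included, and the job is handed in when it is done.

```bash
mkdir -p pics; ls; cat > h.py <<'E'
import numpy as np, cv2
from cell import sense, capture, get_calibration, finish_job, recognise, mark_of
def ray(cam,uv,z):
    c=get_calibration(cam);K=np.array(c["K"]);T=np.array(c["camera_from_world"])
    d=np.linalg.inv(K)@[uv[0],uv[1],1];d=np.array([d[0],-d[1],-d[2]])
    R=T[:3,:3];o=-R.T@T[:3,3];w=R.T@d
    return o+w*(z-o[2])/w[2]
def proj(cam,p):
    c=get_calibration(cam);K=np.array(c["K"]);T=np.array(c["camera_from_world"])
    q=T[:3,:3]@np.array(p,float)+T[:3,3];q=K@[q[0],-q[1],-q[2]];return q[:2]/q[2]
E
python3 - <<'E'
from h import *
c=get_calibration("top");print({k:np.round(v,3).tolist() if not isinstance(v,str) else v for k,v in c.items()})
s=sense();print({k:np.round(v,3).tolist() for k,v in s.items()})
a=capture("scene");b=capture("top");cv2.imwrite("pics/s0.png",a);cv2.imwrite("pics/t0.png",cv2.resize(b,(800,600)))
zs=dict(jar_blue=6,jar_honey=6,tile_blue=18,tile_honey=6,station=0,storage=0,spare=0,tile_rest=0,pin_stand=0,bowl=0)
for n,z in zs.items():
    for cam in("top","scene"):
        m=mark_of(cam,n)[:2]
        print(n,cam,[(np.round(x["at"]).tolist(),round(x["score"],2),np.round(ray(cam,x["at"],z)[:2],1).tolist()) for x in m])
E
```

```text
pics
{'K': [[377.822, 0.0, 260.923], [0.0, 377.822, 195.611], [0.0, 0.0, 1.0]], 'camera_from_world': [[-0.007, -1.0, -0.009, 7.791], [0.993, -0.008, 0.117, -544.854], [-0.117, -0.009, 0.993, -782.114], [0.0, 0.0, 0.0, 1.0]]}
{'time_s': 0.0, 'joint_pos': [-65.77, 18.441, -4.018, 83.177, 1.296, 78.54, -3.26], 'dq': [-0.002, 0.002, 0.054, -0.022, 0.07, -0.01, 0.035], 'tau': [-0.001, -49.129, -0.404, -31.253, -0.064, 0.043, 0.0], 'position': [258.191, 595.942, 238.427], 'orientation': [[-0.918, 0.397, -0.001], [0.397, 0.918, -0.002], [-0.0, -0.002, -1.0]], 'contact_force': [-0.356, -0.38, 0.321], 'torque': [0.04, -0.056, 0.021], 'grip_force': 0.0, 'grip_width': 86.554}
jar_blue top [([336.0, 157.0], 0.87, [633.0, -165.0])]
jar_blue scene [([191.0, 258.0], 0.91, [625.5, -167.7])]
jar_honey top [([129.0, 172.0], 0.94, [603.4, 300.4]), ([377.0, 239.0], 0.71, [449.6, -249.7])]
jar_honey scene []
tile_blue top [([377.0, 241.0], 0.68, [446.2, -245.8])]
tile_blue scene [([136.0, 206.0], 0.73, [429.8, -240.9]), ([352.0, 192.0], 0.33, [615.0, 280.2])]
tile_honey top [([213.0, 155.0], 0.75, [641.5
[... 178 characters left out ...]
 ([195.0, 262.0], 0.57, [634.6, -162.0])]
storage top [([168.0, 257.0], 0.68, [413.3, 210.6]), ([130.0, 172.0], 0.56, [605.6, 299.9])]
storage scene [([352.0, 191.0], 0.72, [599.1, 297.9])]
spare top [([169.0, 257.0], 0.76, [414.4, 207.8])]
spare scene [([290.0, 161.0], 0.63, [418.9, 209.4]), ([298.0, 225.0], 0.4, [642.3, 102.0])]
tile_rest top [([217.0, 153.0], 0.87, [647.5, 103.6]), ([129.0, 175.0], 0.62, [598.5, 301.0])]
tile_rest scene [([300.0, 223.0], 0.72, [637.9, 110.0])]
pin_stand top [([372.0, 243.0], 0.72, [442.3, -239.9])]
pin_stand scene [([140.0, 213.0], 0.66, [440.4, -237.0])]
bowl top [([289.0, 226.0], 0.77, [480.5, -57.0])]
bowl scene [([212.0, 198.0], 0.66, [463.7, -54.5])]
```

View pics/t0.png

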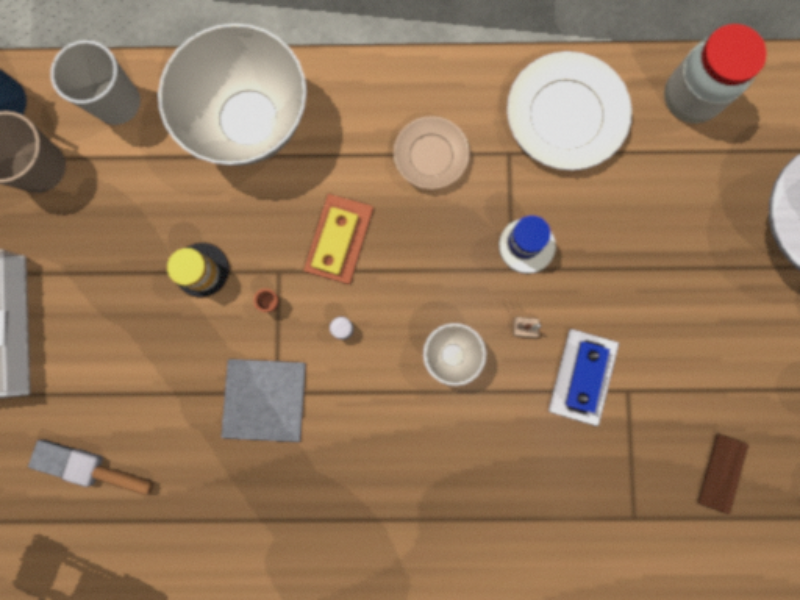

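View pics/s0.png

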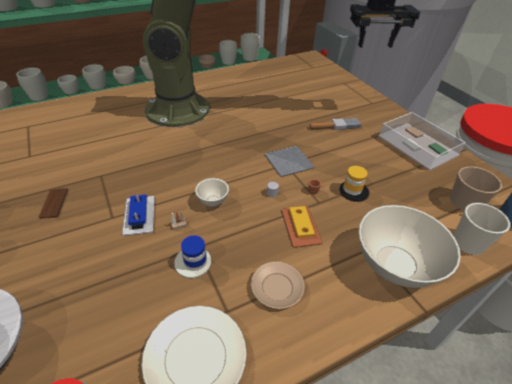

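The pictures show both jars on their discs, the blue tile on the stand at (584,377) and the honey tile on the slab at (338,238), in 800-px coordinates. The mat is empty at (263,400), and the bowl is at (455,354). Next I'll get precise poses by colour segmentation.

```bash
cat >> h.py <<'E'
def blob(im,cam,mask,near,z,rad=45):
    # minAreaRect of blob near pixel `near`, corners projected to plane z
    m=mask.astype(np.uint8)*255
    k=np.zeros_like(m);cv2.circle(k,(int(near[0]),int(near[1])),rad,255,-1);m&=k
    cs,_=cv2.findContours(m,cv2.RETR_EXTERNAL,cv2.CHAIN_APPROX_NONE)
    c=max(cs,key=cv2.contourArea)[:,0,:]
    P=np.array([ray(cam,p,z)[:2] for p in c],np.float32)
    (x,y),(w,h),a=cv2.minAreaRect(P)
    if w<h: w,h,a=h,w,a+90
    return np.round([x,y,w,h,(a+90)%180-90],1)
def hsv(im): return [c.astype(int) for c in cv2.split(cv2.cvtColor(im,cv2.COLOR_BGR2HSV))]
def masks(im):
    H,S,V=hsv(im)
    return dict(blue=(H>105)&(H<130)&(S>150)&(V>50),yel=(H>20)&(H<33)&(S>140)&(V>100),
      white=(S<50)&(V>140),terra=(H<33)&(S>150)&(V>80)&((H<11)|(H>20)),black=(V<45))
E
python3 - <<'E'
from h import *
im=cv2.resize(cv2.imread("pics/t0.png"),(512,384),interpolation=cv2.INTER_AREA)
im=capture("top");cv2.imwrite("pics/t0raw.png",im)
M=masks(im);b=lambda m,n,z,r:print(m,n,z,blob(im,"top",M[m],n,z,r))
b("blue",(340,151),66,15);b("yel",(119,171),66,14)
b("blue",(376,241),28,40);b("yel",(214,154),16,35)
b("terra",(217,153),6,45)
s=np.array(im);
M["w2"]=M["white"]|M["blue"]|M["black"]
b("w2",(374,241),6,40)
b("white",(337,160),6,24);b("black",(130,172),6,24)
x,y=374,241
H,S,V=hsv(im)
for p in [(360,262),(374,215),(327,165),(135,182),(204,170),(169,257),(150,257)]: print(p,H[p[1],p[0]],S[p[1],p[0]],V[p[1],p[0]])
M["grey"]=(S<60)&(V>60)
b("grey",(169,257),6,45)
cv2.imwrite("pics/c0.png",cv2.resize(im[120:290,90:410],None,fx=2.5,fy=2.5,interpolation=cv2.INTER_CUBIC))
E
```

```text
blue (340, 151) 66 [ 636.6 -161.7   45.1   43.9   -1.6]
yel (119, 171) 66 [596.2 300.3  49.5  48.8 -44. ]
blue (376, 241) 28 [ 446.2 -240.3   91.5   37.9  -16. ]
yel (214, 154) 16 [642.  108.1  91.   41.2 -17.9]
terra (217, 153) 6 [641.  110.5  99.1  41.7 -17.9]
w2 (374, 241) 6 [ 446.2 -241.4  121.4   72.2  -17. ]
white (337, 160) 6 [ 630.4 -165.4   78.9   71.7   67.9]
black (130, 172) 6 [585.3 280.3  52.1  22.3 -32.3]
(360, 262) 6 6 219
(374, 215) 173 5 208
(327, 165) 25 14 223
(135, 182) 18 84 97
(204, 170) 26 154 217
(169, 257) 102 10 131
(150, 257) 120 12 131
grey (169, 257) 6 [417.2 207.2 111.  110.2  86.6]
```

View pics/c0.png

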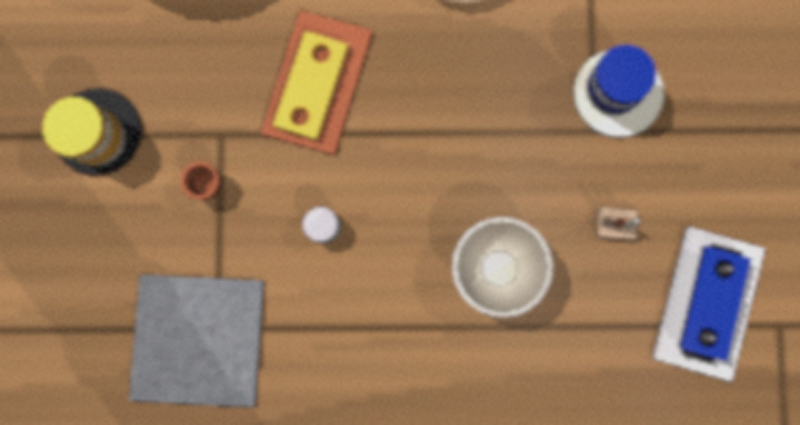

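The crop confirms the segmented poses: slab corners at (301,11), (373,32), (337,153) and (262,131), with the black and white disc arcs clear of the jars. I'll fix the disc and slab centres and work out the first move.

```bash
cat >> h.py <<'E'
def plan(x,y,z,ang,cur=None):
    # ang: world angle (deg) of tool y line; prints shift in tool axes (m, current) and turn about tool z
    s=cur or sense();R=np.array(s["orientation"]);p=np.array(s["position"])
    # level the tool: target R
    best=None
    for a in (ang,ang+180):
        a=np.radians(a);Y=np.array([np.cos(a),np.sin(a),0]);Z=np.array([0,0,-1.]);T=np.stack([np.cross(Y,Z),Y,Z],1)
        r=cv2.Rodrigues(R.T@T)[0].ravel()*180/np.pi
        if best is None or np.linalg.norm(r)<np.linalg.norm(best[0]): best=(r,T)
    d=np.array([x,y,z])-p
    print("pos",p.round(1),"shift now-axes",(R.T@d).round(1),"| target-axes",(best[1].T@d).round(1),"turn",best[0].round(1),"other turn z",np.round(best[0][2]-180*np.sign(best[0][2]),1),
      "t",round(s["time_s"],1),"w",round(s["grip_width"],1),"F",round(s["grip_force"],1),"q",np.round(s["joint_pos"]).tolist())
E
python3 - <<'E'
from h import *
im=cv2.imread("pics/t0raw.png")
f=lambda c:(c[0]/2.5+90-.3,c[1]/2.5+120-.3)
P=np.array([ray("top",f(c),6)[:2] for c in [(301,11),(373,32),(337,153),(262,131)]],np.float32)
print("slab",cv2.minAreaRect(P),P.mean(0))
for n,c0,col in(("station",(630,-164),0),("storage",(605,300),1)):
    g=cv2.cvtColor(im,cv2.COLOR_BGR2HSV).astype(int)
    best=[]
    # score circle edge contrast over part not hidden by jar
    G=cv2.GaussianBlur(im,(3,3),0).astype(float)
    for dx in np.arange(-10,10.1,1):
        for dy in np.arange(-10,10.1,1):
            v=0
            for t in np.radians(np.arange(110,390,5) if 0 else np.arange(120,300,5)):
                e=[]
                for r in(37,43):
                    u=proj("top",[c0[0]+dx+r*np.cos(t),c0[1]+dy+r*np.sin(t),6 if r<40 else 6]).astype(np.float32)
                    e.append(cv2.getRectSubPix(G.astype(np.float32),(1,1),(float(u[0]),float(u[1])))[0,0])
                v+=np.linalg.norm(e[0]-e[1])
            best.append((v,c0[0]+dx,c0[1]+dy))
    best.sort(reverse=True);print(n,np.round(best[:3],1),np.mean(best[:15],0).round(1))
plan(446,-240.5,100,-17+90)
E
```

```text
slab ((647.2097778320312, 101.72100830078125), (70.5272216796875, 115.72212219238281), 72.8598403930664) [647.3872   102.147446]Traceback (most recent call last):
  File "<stdin>", line 17, in <module>
  File "h.py", line 9, in proj
    c=get_calibration(cam);K=np.array(c["K"]);T=np.array(c["camera_from_world"])
ValueError: time passes only in moves, steps and waits
```

```bash
sed -i 's/c=get_calibration(cam);/c=CAL(cam);/' h.py; sed -i '2a import functools\nCAL=functools.lru_cache(get_calibration)' h.py
python3 - <<'E'
from h import *
im=cv2.imread("pics/t0raw.png");G=cv2.GaussianBlur(im,(3,3),0).astype(np.float32)
for n,c0 in(("station",(630,-164)),("storage",(605,300))):
    best=[]
    for dx in np.arange(-10,10.1,1):
        for dy in np.arange(-10,10.1,1):
            v=0
            for t in np.radians(np.arange(120,300,6)):
                e=[]
                for r in(36.5,43.5):
                    u=proj("top",[c0[0]+dx+r*np.cos(t),c0[1]+dy+r*np.sin(t),6])
                    e.append(cv2.getRectSubPix(G,(1,1),(float(u[0]),float(u[1])))[0,0])
                v+=np.linalg.norm(e[0]-e[1])
            best.append((v,c0[0]+dx,c0[1]+dy))
    best.sort(reverse=True);print(n,np.round(best[:3],1).tolist(),np.mean(best[:15],0).round(1))
plan(446,-240.5,100,-17+90)
plan(446,-240.5,100,-15)
E
```

```text
station [[4043.9, 635.0, -168.0], [4009.2, 635.0, -169.0], [3989.2, 636.0, -168.0]] [3864.   635.2 -168.1]
storage [[3010.9, 603.0, 300.0], [2999.6, 603.0, 301.0], [2985.0, 604.0, 300.0]] [2900.5  603.3  300.3]
pos [258.4 596.4 239.6] shift now-axes [-504.8 -693.4  139.6] | target-axes [-424.1 -745.5  139.6] turn [ 0.   0.  -6.4] other turn z 173.6 t 1.1 w 87.3 F 0.0 q [-66.0, 18.0, -4.0, 83.0, 1.0, 79.0, -3.0]
pos [258.4 596.4 239.6] shift now-axes [-504.8 -693.4  139.6] | target-axes [-759.9  397.8  139.6] turn [ 0.   0.  81.6] other turn z -98.4 t 1.1 w 87.3 F 0.0 q [-66.0, 18.0, -4.0, 83.0, 1.0, 79.0, -3.0]
```

```bash

python3 -m inch '[[[-0.0285,-0.0092,0.0087],[0,0,0],1],[[-0.0285,-0.0092,0.0087],[0,0,0],1],[[-0.0285,-0.0092,0.0087],[0,0,0],1],[[-0.0285,-0.0092,0.0087],[0,0,0],1],[[-0.0285,-0.0092,0.0087],[0,0,0],1]]' 20
python3 -m inch '[[[-0.0285,-0.0092,0.0087],[0,0,0],1],[[-0.0285,-0.0092,0.0087],[0,0,0],1],[[-0.0285,-0.0092,0.0087],[0,0,0],1],[[-0.0285,-0.0092,0.0087],[0,0,0],1],[[-0.0285,-0.0092,0.0087],[0,0,0],1]]' 20
python3 -m inch '[[[-0.0285,-0.0092,0.0087],[0,0,0],1],[[-0.0285,-0.0092,0.0087],[0,0,0],1],[[-0.0285,-0.0092,0.0087],[0,0,0],1],[[-0.0285,-0.0092,0.0087],[0,0,0],1],[[-0.0285,-0.0092,0.0087],[0,0,0],1]]' 20
python3 -m inch '[[[0,0,0],[0,0,0],1],[[0,0,0],[0,0,0],1]]'
python3 - <<'E'
from h import *
plan(596.5,300.3,42,66.6)
E
```

```text
time_s: 1.57
position: [371.8, 496.6, 195.8]
orientation: [[-0.918, 0.397, 0.0], [0.397, 0.918, 0.0], [-0.0, 0.0, -1.0]]
contact_force: [-0.5, 0.1, -0.7]
grip_width: 87.3
grip_force: 0.0
time_s: 1.98
position: [484.4, 397.7, 152.4]
orientation: [[-0.918, 0.397, 0.0], [0.397, 0.918, 0.0], [-0.0, 0.0, -1.0]]
contact_force: [-0.2, -0.2, -0.3]
grip_width: 87.0
grip_force: 0.0
time_s: 2.4
position: [596.9, 298.9, 108.8]
orientation: [[-0.918, 0.397, 0.0], [0.397, 0.918, 0.0], [-0.0, 0.0, -1.0]]
contact_force: [0.5, 1.0, 0.1]
grip_width: 87.0
grip_force: 0.0
time_s: 2.57
position: [597.1, 296.9, 108.2]
orientation: [[-0.916, 0.402, -0.001], [0.402, 0.916, -0.002], [-0.0, -0.002, -1.0]]
contact_force: [-0.1, 0.4, 0.6]
grip_width: 86.8
grip_force: 0.0
pos [597.1 296.9 108.2] shift now-axes [ 1.9  2.9 66.2] | target-axes [ 1.9  2.8 66.2] turn [-0.1  0.  -0.3] other turn z 179.7 t 2.6 w 86.8 F 0.0 q [-35.0, 25.0, 8.0, 89.0, -4.0, 66.0, 40.0]
```

```bash

python3 -m inch '[[[0.002,0.003,0.022],[0,0,0],1],[[0,0,0.022],[0,0,0],1],[[0,0,0.022],[0,0,0],1],[[0,0,0],[0,0,0],1]]' 
python3 -m inch '[[[0,0,0],[0,0,0],-1],[[0,0,0],[0,0,0],-1],[[0,0,0],[0,0,0],-1],[[0,0,0],[0,0,0],-1],[[0,0,0],[0,0,0],-1]]' 20
python3 -m inch '[[[0,0,0],[0,0,0],-1],[[0,0,0],[0,0,0],-1],[[0,0,0],[0,0,0],-1],[[0,0,0],[0,0,0],-1],[[0,0,0],[0,0,0],-1]]' 20
python3 - <<'E'
from h import *
plan(596.5,300.3,42,66.6)
E
```

```text
time_s: 2.9
position: [590.9, 304.0, 38.6]
orientation: [[-0.919, 0.395, -0.007], [0.395, 0.919, -0.003], [0.006, -0.005, -1.0]]
contact_force: [-0.9, -1.0, -0.3]
grip_width: 87.0
grip_force: 0.0
time_s: 3.32
position: [595.9, 303.9, 44.6]
orientation: [[-0.918, 0.397, 0.002], [0.397, 0.918, 0.001], [-0.001, 0.002, -1.0]]
contact_force: [0.5, 0.7, -0.6]
grip_width: 61.6
grip_force: 0.0
time_s: 3.73
position: [595.4, 303.2, 43.7]
orientation: [[-0.918, 0.398, 0.0], [0.398, 0.918, -0.0], [-0.0, -0.0, -1.0]]
contact_force: [-2.0, -1.1, 5.9]
grip_width: 49.3
grip_force: 20.0
pos [595.4 303.2  43.7] shift now-axes [-2.2 -2.2  1.7] | target-axes [-2.2 -2.2  1.7] turn [-0.  0. -0.] other turn z 180.0 t 3.7 w 49.3 F 20.0 q [-35.0, 29.0, 8.0, 92.0, -4.0, 59.0, 40.0]
```

```bash

python3 -m inch '[[[0,0,-0.02],[0,0,0],-1],[[0,0,-0.02],[0,0,0],-1],[[0,0,-0.02],[0,0,0],-1],[[0.005,-0.006,0],[0,0,0],-1]]' 
python3 -m inch '[[[0.012,-0.015,0],[0,0,0],-1],[[0.012,-0.015,0],[0,0,0],-1],[[0.012,-0.015,0],[0,0,0],-1],[[0.012,-0.015,0],[0,0,0],-1],[[0.012,-0.015,0],[0,0,0],-1]]' 
python3 -m inch '[[[0.012,-0.015,0],[0,0,0],-1],[[0.012,-0.015,0],[0,0,0],-1],[[0.012,-0.015,0],[0,0,0],-1],[[0.012,-0.015,0],[0,0,0],-1],[[0.012,-0.015,0],[0,0,0],-1]]' 
python3 -m inch '[[[0,0,0],[0,0,0],-1],[[0,0,0],[0,0,0],-1],[[0,0,0],[0,0,0],-1]]' 
python3 - <<'E'
from h import *
plan(417,207,44,66.6)
E
```

```text
time_s: 4.07
position: [591.3, 301.8, 107.0]
orientation: [[-0.918, 0.397, 0.007], [0.397, 0.918, 0.004], [-0.005, 0.007, -1.0]]
contact_force: [1.7, 0.5, -0.5]
grip_width: 49.7
grip_force: 20.0
time_s: 4.48
position: [501.2, 254.1, 101.3]
orientation: [[-0.918, 0.397, -0.002], [0.397, 0.918, -0.001], [0.001, -0.001, -1.0]]
contact_force: [-1.1, -0.5, -1.6]
grip_width: 49.2
grip_force: 20.0
time_s: 4.9
position: [416.4, 209.1, 101.5]
orientation: [[-0.918, 0.397, -0.002], [0.397, 0.918, -0.001], [0.001, -0.001, -1.0]]
contact_force: [0.5, -0.0, -1.7]
grip_width: 49.6
grip_force: 20.0
time_s: 5.15
position: [418.5, 210.2, 102.6]
orientation: [[-0.918, 0.397, 0.0], [0.397, 0.918, 0.0], [-0.0, 0.0, -1.0]]
contact_force: [-0.3, 0.1, -2.3]
grip_width: 49.0
grip_force: 20.0
pos [418.5 210.2 102.6] shift now-axes [ 0.1 -3.5 58.6] | target-axes [ 0.1 -3.5 58.6] turn [ 0.  0. -0.] other turn z 180.0 t 5.2 w 49.0 F 20.0 q [-37.0, 3.0, 7.0, 118.0, -0.0, 59.0, 37.0]
```

```bash

python3 -m inch '[[[0,-0.003,0.018],[0,0,0],-1],[[0,0,0.018],[0,0,0],-1],[[0,0,0.012],[0,0,0],-1],[[0,0,0.006],[0,0,0],-1],[[0,0,0],[0,0,0],-1]]' 
python3 -m inch '[[[0,0,0.002],[0,0,0],-1],[[0,0,0.002],[0,0,0],-1],[[0,0,0],[0,0,0],-1],[[0,0,0],[0,0,0],0.9],[[0,0,0],[0,0,0],0.9]]' 
python3 -m inch '[[[0,0,0],[0,0,0],0.9],[[0,0,0],[0,0,0],0.9],[[0,0,0],[0,0,0],0.9],[[0,0,0],[0,0,0],0.9],[[0,0,0],[0,0,0],0.9]]' 
python3 -m inch '[[[0,0,-0.015],[0,0,0],0.9],[[0,0,-0.025],[0,0,0],0.9],[[0,0,-0.025],[0,0,0],0.9],[[0,0,-0.025],[0,0,0],0.9],[[0,0,0],[0,0,0],0.9]]' 
python3 - <<'E'
from h import *
plan(636.6,-162,44,66.6)
plan(636.6,-162,44,90)
im=capture("top");cv2.imwrite("pics/t1.png",cv2.resize(im,(800,600)))
E
```

```text
time_s: 5.57
position: [416.7, 206.9, 47.5]
orientation: [[-0.918, 0.397, -0.002], [0.397, 0.918, -0.002], [0.001, -0.002, -1.0]]
contact_force: [-0.5, 0.2, -2.0]
grip_width: 49.6
grip_force: 20.0
time_s: 5.98
position: [417.9, 207.6, 45.8]
orientation: [[-0.918, 0.397, 0.001], [0.397, 0.918, 0.001], [-0.001, 0.001, -1.0]]
contact_force: [-0.5, -0.3, 0.6]
grip_width: 56.7
grip_force: 0.0
time_s: 6.4
position: [417.3, 207.2, 45.1]
orientation: [[-0.918, 0.398, 0.0], [0.398, 0.918, 0.0], [-0.0, 0.0, -1.0]]
contact_force: [0.6, 0.8, -0.0]
grip_width: 81.4
grip_force: 0.0
time_s: 6.82
position: [420.2, 208.8, 140.0]
orientation: [[-0.918, 0.398, 0.007], [0.398, 0.918, 0.005], [-0.005, 0.007, -1.0]]
contact_force: [0.5, 0.4, 0.4]
grip_width: 82.6
grip_force: 0.0
pos [420.2 208.8 140. ] shift now-axes [-345.5 -254.9   95.8] | target-axes [-345.9 -254.4   96. ] turn [ 0.4  0.3 -0. ] other turn z 180.0 t 6.8 w 82.6 F 0.0 q [-37.0, 0.0, 7.0, 116.0, -0.0, 63.0, 37.0]
pos [420.2 208.8 140. ] shift now-axes [-345.5 -254.9   95.8] | target-axes [-216.4 -370.8   96. ] turn [  0.4   0.4 -23.4] other turn z 156.6 t 6.8 w 82.6 F 0.0 q [-37.0, 0.0, 7.0, 116.0, -0.0, 63.0, 37.0]
```

View pics/t1.png

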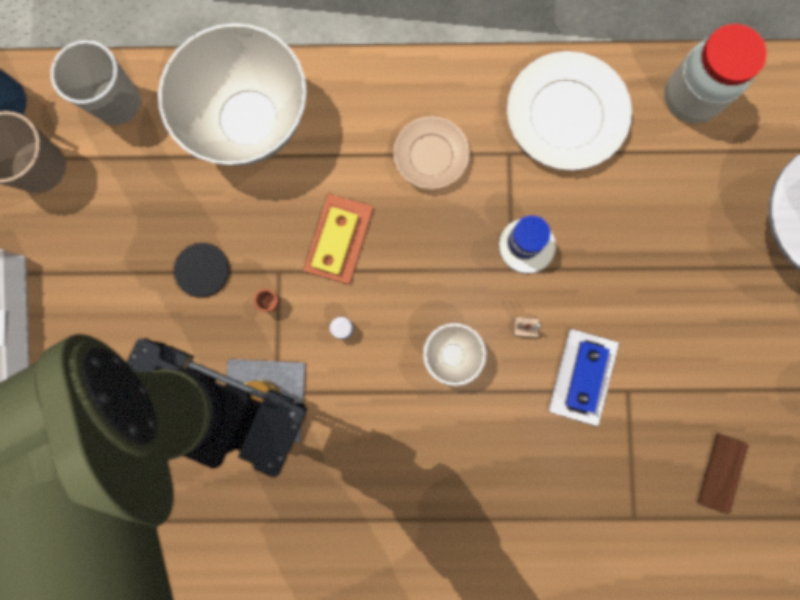

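The black disc is now bare, centred at (202,270). The honey jar stands on the mat under the gripper. Next, the blue jar.

```bash

python3 -m inch '[[[-0.023,-0.017,0.002],[0,0,0],1],[[-0.023,-0.017,0.002],[0,0,0],1],[[-0.023,-0.017,0.002],[0,0,0],1],[[-0.023,-0.017,0.002],[0,0,0],1],[[-0.023,-0.017,0.002],[0,0,0],1]]' 
python3 -m inch '[[[-0.023,-0.017,0.002],[0,0,0],1],[[-0.023,-0.017,0.002],[0,0,0],1],[[-0.023,-0.017,0.002],[0,0,0],1],[[-0.023,-0.017,0.002],[0,0,0],1],[[-0.023,-0.017,0.002],[0,0,0],1]]' 
python3 -m inch '[[[-0.023,-0.017,0.002],[0,0,0],1],[[-0.023,-0.017,0.002],[0,0,0],1],[[-0.023,-0.017,0.002],[0,0,0],1],[[-0.023,-0.017,0.002],[0,0,0],1],[[-0.023,-0.017,0.002],[0,0,0],1]]' 
python3 -m inch '[[[0,0,0],[0,0,0],1],[[0,0,0],[0,0,0],1],[[0,0,0],[0,0,0],1]]' 
python3 - <<'E'
from h import *
plan(636.6,-162,43,66.6)
E
```

```text
time_s: 7.28
position: [488.7, 82.2, 123.8]
orientation: [[-0.918, 0.397, -0.002], [0.397, 0.918, -0.0], [0.001, -0.001, -1.0]]
contact_force: [0.3, 0.4, 0.2]
grip_width: 87.2
grip_force: 0.0
time_s: 7.7
position: [560.5, -41.5, 113.6]
orientation: [[-0.918, 0.397, -0.002], [0.397, 0.918, -0.0], [0.002, -0.001, -1.0]]
contact_force: [0.9, -0.6, 1.3]
grip_width: 87.1
grip_force: 0.0
time_s: 8.12
position: [632.2, -164.9, 103.2]
orientation: [[-0.918, 0.397, -0.002], [0.397, 0.918, 0.0], [0.002, -0.001, -1.0]]
contact_force: [0.6, 0.5, 0.9]
grip_width: 87.3
grip_force: 0.0
time_s: 8.37
position: [631.6, -163.1, 103.6]
orientation: [[-0.918, 0.397, -0.002], [0.397, 0.918, 0.001], [0.003, 0.0, -1.0]]
contact_force: [-0.3, 0.7, 0.7]
grip_width: 86.9
grip_force: 0.0
pos [ 631.6 -163.1  103.6] shift now-axes [-4.3  3.  60.6] | target-axes [-4.1  3.  60.6] turn [ 0.  -0.2 -0. ] other turn z 180.0 t 8.4 w 86.9 F 0.0 q [-7.0, 25.0, 24.0, 92.0, -11.0, 65.0, 87.0]
```

```bash

python3 -m inch '[[[-0.004,0.003,0.02],[0,0,0],1],[[0,0,0.02],[0,0,0],1],[[0,0,0.02],[0,0,0],1],[[0,0,0],[0,0,0],1]]' 
python3 -m inch '[[[0,0,0],[0,0,0],-1],[[0,0,0],[0,0,0],-1],[[0,0,0],[0,0,0],-1],[[0,0,0],[0,0,0],-1],[[0,0,0],[0,0,0],-1]]' 20
python3 -m inch '[[[0,0,0],[0,0,0],-1],[[0,0,0],[0,0,0],-1],[[0,0,0],[0,0,0],-1],[[0,0,0],[0,0,0],-1],[[0,0,0],[0,0,0],-1]]' 20
python3 -m inch '[[[0,0,-0.02],[0,0,0],-1],[[0,0,-0.02],[0,0,0],-1],[[0,0,-0.02],[0,0,0],-1],[[0.004,0.008,0],[0,0,0],-1]]' 
python3 -m inch '[[[0.014,0.027,0],[0,0,0],-1],[[0.014,0.027,0],[0,0,0],-1],[[0.014,0.027,0],[0,0,0],-1],[[0.014,0.027,0],[0,0,0],-1],[[0.014,0.027,0],[0,0,0],-1]]' 
python3 -m inch '[[[0.014,0.027,0],[0,0,0],-1],[[0.014,0.027,0],[0,0,0],-1],[[0.014,0.027,0],[0,0,0],-1],[[0.014,0.027,0],[0,0,0],-1],[[0.014,0.027,0],[0,0,0],-1]]' 
python3 - <<'E'
from h import *
im=capture("top");cv2.imwrite("pics/t2.png",im)
plan(603.5,300.5,44,66.6)
E
```

```text
time_s: 8.7
position: [634.0, -159.4, 40.5]
orientation: [[-0.919, 0.395, -0.008], [0.395, 0.919, 0.003], [0.008, -0.001, -1.0]]
contact_force: [-0.8, -0.6, 0.2]
grip_width: 86.8
grip_force: 0.0
time_s: 9.12
position: [638.1, -162.8, 46.3]
orientation: [[-0.918, 0.397, 0.002], [0.397, 0.918, -0.0], [-0.002, 0.001, -1.0]]
contact_force: [0.0, -0.1, 0.2]
grip_width: 61.9
grip_force: 0.0
time_s: 9.53
position: [637.8, -162.5, 45.6]
orientation: [[-0.918, 0.397, 0.001], [0.397, 0.918, 0.0], [-0.001, 0.001, -1.0]]
contact_force: [-0.6, 2.0, 3.7]
grip_width: 49.2
grip_force: 20.0
time_s: 9.87
position: [638.6, -157.3, 108.9]
orientation: [[-0.916, 0.401, 0.006], [0.4, 0.916, -0.003], [-0.007, -0.001, -1.0]]
contact_force: [1.5, -1.5, -1.7]
grip_width: 49.4
grip_force: 20.0
time_s: 10.28
position: [624.9, -0.1, 103.3]
orientation: [[-0.918, 0.397, -0.002], [0.397, 0.918, 0.0], [0.002, -0.001, -1.0]]
contact_force: [0.6, 0.1, -2.0]
grip_width: 49.5
grip_force: 20.0
time_s: 10.7
position: [614.2, 151.4, 103.3]
orientation: [[-0.918, 0.397, -0.002], [0.397, 0.918, -0.001], [0.002, -0.001, -1.0]]
contact_force: [0.2, -0.4, -2.2]
grip_width: 49.4
grip_force: 20.0
pos [612.9 161.3 103.2] shift now-axes [ 62.5 124.4  60. ] | target-axes [ 63.9 124.   59.2] turn [ 0.2 -0.3  0.5] other turn z -179.5 t 10.8 w 49.7 F 20.0 q [-31.0, 22.0, 18.0, 95.0, -8.0, 64.0, 56.0]
```

```bash

python3 -m inch '[[[0.012,0.024,0],[0,0,0],-1],[[0.012,0.024,0],[0,0,0],-1],[[0.012,0.024,0],[0,0,0],-1],[[0.012,0.024,0],[0,0,0],-1],[[0.012,0.024,0],[0,0,0],-1]]' 
python3 -m inch '[[[0,0,0],[0,0,0],-1],[[0,0,0],[0,0,0],-1],[[0,0,0],[0,0,0],-1]]' 
python3 - <<'E'
from h import *
plan(603.5,300.5,46,66.6)
im=cv2.imread("pics/t2.png");G=cv2.GaussianBlur(im,(3,3),0).astype(np.float32)
M=masks(im);print(blob(im,"top",M["white"],(337,157),6,26))
E
```

```text
time_s: 11.17
position: [607.1, 284.8, 103.3]
orientation: [[-0.918, 0.397, -0.002], [0.397, 0.918, -0.001], [0.002, -0.002, -1.0]]
contact_force: [-0.3, 0.3, -2.6]
grip_width: 49.6
grip_force: 20.0
time_s: 11.42
position: [607.6, 282.8, 103.6]
orientation: [[-0.918, 0.397, -0.002], [0.397, 0.918, -0.002], [0.001, -0.002, -1.0]]
contact_force: [-0.1, -0.5, -1.6]
grip_width: 49.5
grip_force: 20.0
pos [607.6 282.8 103.6] shift now-axes [10.7 14.7 57.6] | target-axes [10.8 14.6 57.6] turn [-0.1 -0.   0. ] other turn z -180.0 t 11.4 w 49.5 F 20.0 q [-39.0, 26.0, 15.0, 89.0, -7.0, 65.0, 45.0]
[ 634.1 -167.8   80.9   77.9   89.4]
```

```bash

python3 -m inch '[[[0.006,0.008,0],[0,0,0],-1],[[0.005,0.0065,0.018],[0,0,0],-1],[[0,0,0.018],[0,0,0],-1],[[0,0,0.01],[0,0,0],-1],[[0,0,0.006],[0,0,0],-1]]' 
python3 -m inch '[[[0,0,0.003],[0,0,0],-1],[[0,0,0.003],[0,0,0],-1],[[0,0,0],[0,0,0],-1],[[0,0,0],[0,0,0],-1]]'
python3 - <<'E'
from h import *
plan(603.5,300.5,45.6,66.6);print(sense()["contact_force"])
E
```

```text
time_s: 11.83
position: [603.1, 299.9, 51.1]
orientation: [[-0.917, 0.399, -0.002], [0.399, 0.917, -0.002], [0.002, -0.003, -1.0]]
contact_force: [-0.2, -0.4, -2.2]
grip_width: 49.5
grip_force: 20.0
time_s: 12.17
position: [604.7, 301.1, 47.8]
orientation: [[-0.917, 0.398, 0.001], [0.398, 0.917, 0.001], [-0.001, 0.001, -1.0]]
contact_force: [0.3, 0.8, -2.4]
grip_width: 49.6
grip_force: 20.0
pos [604.7 301.1  47.8] shift now-axes [ 0.8 -1.   2.2] | target-axes [ 0.8 -1.   2.2] turn [ 0.1  0.  -0.1] other turn z 179.9 t 12.2 w 49.6 F 20.0 q [-40.0, 30.0, 14.0, 91.0, -8.0, 60.0, 44.0]
[ 0.34090392  0.82660109 -2.40518134]
```

```bash

python3 -m inch '[[[0,0,0.0015],[0,0,0],-1],[[0,0,0.001],[0,0,0],-1],[[0,0,0],[0,0,0],-1],[[0,0,0],[0,0,0],0.9],[[0,0,0],[0,0,0],0.9]]'
python3 -m inch '[[[0,0,0],[0,0,0],0.9],[[0,0,0],[0,0,0],0.9],[[0,0,0],[0,0,0],0.9],[[0,0,0],[0,0,0],0.9],[[0,0,0],[0,0,0],0.9]]' 
python3 -m inch '[[[0,0,-0.012],[0,0,0],1],[[0,0,-0.022],[0,0,0],1],[[0,0,-0.022],[0,0,0],1],[[0,0,-0.022],[0,0,0],1],[[0.011,-0.013,0],[0,0,0],1]]' 
python3 -m inch '[[[0.024,-0.029,0],[0,0,0],1],[[0.024,-0.029,0],[0,0,0],1],[[0.024,-0.029,0],[0,0,0],1],[[0.024,-0.029,0],[0,0,0],1],[[0.024,-0.029,0],[0,0,0],1]]' 
python3 -m inch '[[[0,0,0],[0,0,0],1],[[0,0,0],[0,0,0],1],[[0,0,0],[0,0,0],1]]' 
python3 - <<'E'
from h import *
plan(417.3,207.1,43,66.6)
im=capture("top");cv2.imwrite("pics/t3.png",im)
M=masks(im);print(blob(im,"top",M["blue"],(119,172),66,20))
E
```

```text
time_s: 12.58
position: [604.4, 301.4, 45.0]
orientation: [[-0.918, 0.397, 0.001], [0.397, 0.918, 0.001], [-0.001, 0.001, -1.0]]
contact_force: [-0.1, 0.8, 0.1]
grip_width: 56.4
grip_force: 0.0
time_s: 13.0
position: [604.0, 301.3, 44.5]
orientation: [[-0.918, 0.397, 0.0], [0.397, 0.918, 0.0], [0.0, 0.0, -1.0]]
contact_force: [-1.1, 0.1, 0.5]
grip_width: 81.3
grip_force: 0.0
time_s: 13.42
position: [593.5, 296.0, 129.1]
orientation: [[-0.918, 0.397, 0.011], [0.398, 0.918, 0.005], [-0.007, 0.009, -1.0]]
contact_force: [0.9, 0.6, 1.2]
grip_width: 86.8
grip_force: 0.0
time_s: 13.83
position: [419.7, 207.6, 123.3]
orientation: [[-0.918, 0.398, 0.001], [0.398, 0.918, 0.001], [-0.001, 0.001, -1.0]]
contact_force: [0.0, -0.4, 0.4]
grip_width: 87.2
grip_force: 0.0
time_s: 14.08
position: [422.2, 209.0, 124.0]
orientation: [[-0.918, 0.398, 0.003], [0.398, 0.918, 0.002], [-0.002, 0.003, -1.0]]
contact_force: [-0.0, 0.3, 0.5]
grip_width: 86.7
grip_force: 0.0
pos [422.2 209.  124. ] shift now-axes [ 3.9 -3.9 81. ] | target-axes [ 3.8 -3.7 81. ] turn [ 0.2  0.1 -0. ] other turn z 180.0 t 14.1 w 86.7 F 0.0 q [-44.0, 2.0, 15.0, 117.0, -0.0, 62.0, 38.0]
[603.5 299.5  46.8  46.1   1.9]
```

```bash

python3 -m inch '[[[0.004,-0.004,0.02],[0,0,0],1],[[0,0,0.02],[0,0,0],1],[[0,0,0.02],[0,0,0],1],[[0,0,0.02],[0,0,0],1],[[0,0,0],[0,0,0],1]]' 
python3 -m inch '[[[0,0,0],[0,0,0],-1],[[0,0,0],[0,0,0],-1],[[0,0,0],[0,0,0],-1],[[0,0,0],[0,0,0],-1],[[0,0,0],[0,0,0],-1]]' 20
python3 -m inch '[[[0,0,0],[0,0,0],-1],[[0,0,0],[0,0,0],-1],[[0,0,0],[0,0,0],-1],[[0,0,0],[0,0,0],-1],[[0,0,0],[0,0,0],-1]]' 20
python3 -m inch '[[[0,0,-0.02],[0,0,0],-1],[[0,0,-0.02],[0,0,0],-1],[[0,0,-0.02],[0,0,0],-1],[[0,0,-0.005],[0,0,0],-1],[[-0.012,-0.008,0],[0,0,0],-1]]' 
python3 -m inch '[[[-0.022,-0.0165,0],[0,0,0],-1],[[-0.022,-0.0165,0],[0,0,0],-1],[[-0.022,-0.0165,0],[0,0,0],-1],[[-0.022,-0.0165,0],[0,0,0],-1],[[-0.022,-0.0165,0],[0,0,0],-1]]' 
python3 -m inch '[[[-0.022,-0.0165,0],[0,0,0],-1],[[-0.022,-0.0165,0],[0,0,0],-1],[[-0.022,-0.0165,0],[0,0,0],-1],[[-0.022,-0.0165,0],[0,0,0],-1],[[-0.022,-0.0165,0],[0,0,0],-1]]' 
python3 -m inch '[[[-0.022,-0.0165,0],[0,0,0],-1],[[-0.022,-0.0165,0],[0,0,0],-1],[[-0.022,-0.0165,0],[0,0,0],-1],[[-0.022,-0.0165,0],[0,0,0],-1],[[-0.022,-0.0165,0],[0,0,0],-1]]' 
python3 -m inch '[[[0,0,0],[0,0,0],-1],[[0,0,0],[0,0,0],-1],[[0,0,0],[0,0,0],-1]]' 
python3 - <<'E'
from h import *
plan(634,-167.5,45.5,66.6)
E
```

```text
time_s: 14.55
position: [414.8, 205.4, 39.5]
orientation: [[-0.918, 0.397, -0.004], [0.397, 0.918, -0.004], [0.002, -0.005, -1.0]]
contact_force: [0.4, -0.5, 0.6]
grip_width: 86.8
grip_force: 0.0
time_s: 14.97
position: [416.5, 206.8, 43.6]
orientation: [[-0.918, 0.397, 0.002], [0.397, 0.918, 0.001], [-0.001, 0.002, -1.0]]
contact_force: [-0.2, 0.6, 0.0]
grip_width: 61.6
grip_force: 0.0
time_s: 15.38
position: [416.3, 206.7, 43.2]
orientation: [[-0.918, 0.397, 0.001], [0.397, 0.918, 0.001], [-0.001, 0.001, -1.0]]
contact_force: [0.7, 0.6, 4.5]
grip_width: 49.7
grip_force: 20.0
time_s: 15.8
position: [423.0, 196.7, 108.5]
orientation: [[-0.919, 0.394, 0.001], [0.394, 0.919, 0.003], [0.0, 0.003, -1.0]]
contact_force: [-0.2, 0.3, -1.6]
grip_width: 49.3
grip_force: 20.0
time_s: 16.22
position: [491.2, 73.2, 106.2]
orientation: [[-0.918, 0.397, -0.002], [0.397, 0.918, -0.001], [0.002, -0.001, -1.0]]
contact_force: [-0.6, 0.7, -1.5]
grip_width: 49.7
grip_force: 20.0
time_s: 16.63
position: [559.4, -46.0, 106.0]
orientation: [[-0.918, 0.397, -0.002], [0.397, 0.918, -0.0], [0.002, -0.001, -1.0]]
contact_force: [-0.3, 0.8, -1.2]
grip_width: 49.6
grip_force: 20.0
time_s: 17.05
position: [627.6, -165.1, 105.6]
orientation: [[-0.918, 0.397, -0.003], [0.397, 0.918, 0.0], [0.003, -0.001, -1.0]]
contact_force: [0.9, 0.7, -2.2]
grip_width: 49.7
grip_force: 20.0
time_s: 17.3
position: [627.0, -163.4, 105.9]
orientation: [[-0.918, 0.398, -0.003], [0.398, 0.918, 0.001], [0.003, -0.0, -1.0]]
contact_force: [0.1, 0.5, -1.6]
grip_width: 49.5
grip_force: 20.0
pos [ 627.  -163.4  105.9] shift now-axes [-8.3 -1.  60.4] | target-axes [-8.1 -1.  60.4] turn [-0.  -0.2 -0. ] other turn z 180.0 t 17.3 w 49.5 F 20.0 q [-12.0, 26.0, 31.0, 93.0, -14.0, 65.0, 89.0]
```

```bash

python3 -m inch '[[[-0.004,-0.001,0],[0,0,0],-1],[[-0.004,0,0.02],[0,0,0],-1],[[0,0,0.018],[0,0,0],-1],[[0,0,0.01],[0,0,0],-1],[[0,0,0.006],[0,0,0],-1]]' 
python3 -m inch '[[[0,0,0.003],[0,0,0],-1],[[0,0,0.003],[0,0,0],-1],[[0,0,0.0015],[0,0,0],-1],[[0,0,0],[0,0,0],-1]]'
python3 - <<'E'
from h import *
plan(634,-167.5,43.5,66.6);print(sense()["contact_force"])
E
```

```text
time_s: 17.72
position: [633.9, -166.6, 51.7]
orientation: [[-0.918, 0.396, -0.003], [0.396, 0.918, 0.001], [0.003, 0.0, -1.0]]
contact_force: [0.5, -0.9, -2.4]
grip_width: 49.7
grip_force: 20.0
time_s: 18.05
position: [635.3, -168.2, 46.5]
orientation: [[-0.918, 0.397, 0.001], [0.397, 0.918, -0.0], [-0.001, 0.0, -1.0]]
contact_force: [-0.2, 0.1, -1.4]
grip_width: 49.4
grip_force: 20.0
pos [ 635.3 -168.2   46.5] shift now-axes [1.5 0.2 3. ] | target-axes [1.5 0.2 3. ] turn [ 0.  0. -0.] other turn z 180.0 t 18.1 w 49.4 F 20.0 q [-10.0, 30.0, 29.0, 94.0, -17.0, 60.0, 91.0]
[-0.19042017  0.1309567  -1.4027349 ]
```

```bash

python3 -m inch '[[[0,0,0.0015],[0,0,0],-1],[[0,0,0.001],[0,0,0],-1],[[0,0,0],[0,0,0],-1],[[0,0,0],[0,0,0],0.9],[[0,0,0],[0,0,0],0.9]]'
python3 -m inch '[[[0,0,0],[0,0,0],0.9],[[0,0,0],[0,0,0],0.9],[[0,0,0],[0,0,0],0.9],[[0,0,0],[0,0,0],0.9],[[0,0,0],[0,0,0],0.9]]' 
python3 -m inch '[[[0,0,-0.012],[0,0,0],0.9],[[0,0,-0.022],[0,0,0],0.9],[[0,0,-0.022],[0,0,0],0.9],[[0,0,-0.022],[0,0,0],0.9],[[0.012,-0.012,0],[0,0,0],0.7]]' 
python3 -m inch '[[[0.027,-0.026,0],[0,0,0],0.6],[[0.027,-0.026,0],[0,0,0],0.5],[[0.027,-0.026,0],[0,0,0],0.4],[[0.027,-0.026,0],[0,0,0],0.4],[[0.025,-0.026,0],[0,0,0],0.4]]' 
python3 -m inch '[[[0,0,0],[0,0,-3.5],0.4],[[0,0,0],[0,0,-3.4],0.4],[[0,0,0],[0,0,0],0.4],[[0,0,0],[0,0,0],0.4]]' 
python3 - <<'E'
from h import *
plan(446,-240.5,25,73.5)
im=capture("top");cv2.imwrite("pics/t4.png",cv2.resize(im,(800,600)))
M=masks(im)
print(blob(im,"top",M["yel"],(339,151),66,20))
E
```

```text
time_s: 18.47
position: [635.3, -168.4, 44.1]
orientation: [[-0.918, 0.398, 0.001], [0.398, 0.918, -0.0], [-0.001, 0.0, -1.0]]
contact_force: [-0.7, -0.9, -0.5]
grip_width: 56.3
grip_force: 0.0
time_s: 18.88
position: [635.1, -168.2, 43.6]
orientation: [[-0.918, 0.397, 0.0], [0.397, 0.918, 0.0], [-0.0, 0.0, -1.0]]
contact_force: [-0.2, -0.6, 0.8]
grip_width: 81.0
grip_force: 0.0
time_s: 19.3
position: [624.7, -173.3, 127.7]
orientation: [[-0.919, 0.394, 0.011], [0.394, 0.919, -0.001], [-0.01, 0.003, -1.0]]
contact_force: [0.4, 0.5, 0.1]
grip_width: 80.3
grip_force: 0.0
time_s: 19.72
position: [443.7, -241.4, 122.3]
orientation: [[-0.918, 0.398, 0.001], [0.398, 0.918, 0.0], [-0.001, 0.001, -1.0]]
contact_force: [0.7, -0.9, -0.1]
grip_width: 62.1
grip_force: 0.0
time_s: 20.05
position: [445.8, -241.1, 122.4]
orientation: [[-0.958, 0.286, 0.001], [0.286, 0.958, 0.0], [-0.001, 0.0, -1.0]]
contact_force: [0.4, 0.4, -0.6]
grip_width: 60.8
grip_force: 0.0
pos [ 445.8 -241.1  122.4] shift now-axes [ 0.1  0.5 97.4] | target-axes [-0.   0.6 97.4] turn [ 0.   0.1 -0.1] other turn z 179.9 t 20.1 w 60.8 F 0.0 q [-8.0, 7.0, 36.0, 113.0, -5.0, 62.0, 103.0]
[ 638.7 -170.1   45.2   43.9   -1.7]
```

View pics/t4.png

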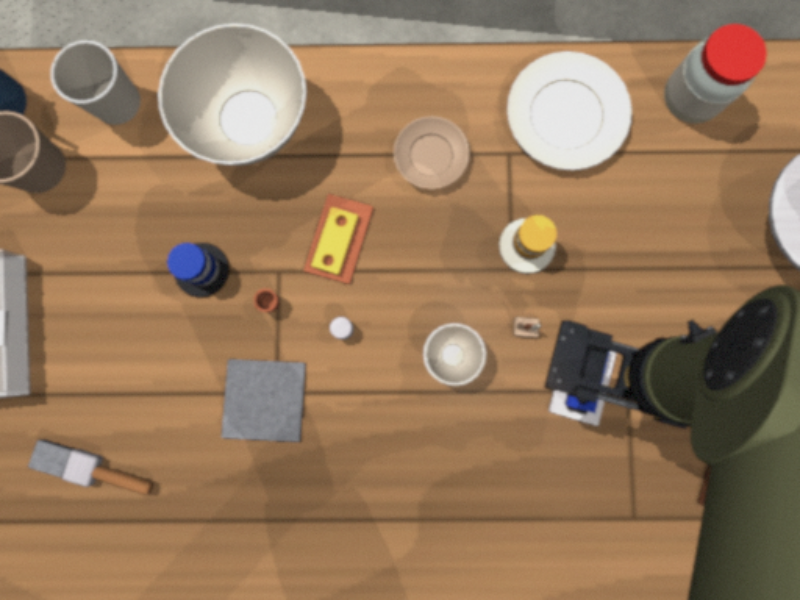

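The jars have traded places and both stand well inside their discs. The gripper is over the blue tile, so I'll descend.

```bash

python3 -m inch '[[[0,0.0005,0.022],[0,0,0],0.4],[[0,0,0.022],[0,0,0],0.4],[[0,0,0.022],[0,0,0],0.4],[[0,0,0.018],[0,0,0],0.4],[[0,0,0.004],[0,0,0],0.4]]'
python3 -m inch '[[[0,0,0.004],[0,0,0],0.4],[[0,0,0],[0,0,0],0.4],[[0,0,0],[0,0,0],0.4],[[0,0,0],[0,0,0],0.4]]'
python3 - <<'E'
from h import *
plan(446,-240.5,25,73.5)
E
```

```text
time_s: 20.52
position: [443.9, -239.3, 30.8]
orientation: [[-0.959, 0.285, -0.005], [0.285, 0.959, 0.001], [0.005, -0.0, -1.0]]
contact_force: [-0.6, 0.1, -0.1]
grip_width: 60.8
grip_force: 0.0
time_s: 20.85
position: [446.6, -240.8, 30.7]
orientation: [[-0.959, 0.284, 0.002], [0.284, 0.959, -0.0], [-0.002, 0.0, -1.0]]
contact_force: [-0.2, 0.6, -0.2]
grip_width: 60.8
grip_force: 0.0
pos [ 446.6 -240.8   30.7] shift now-axes [0.7 0.1 5.7] | target-axes [0.7 0.1 5.7] turn [ 0.   0.1 -0. ] other turn z 180.0 t 20.9 w 60.8 F 0.0 q [-6.0, 15.0, 35.0, 117.0, -11.0, 51.0, 108.0]
```

```bash

python3 -m inch '[[[0,0,0.004],[0,0,0],0.4],[[0,0,0],[0,0,0],0.4],[[0,0,0],[0,0,0],0.2],[[0,0,0],[0,0,0],-1],[[0,0,0],[0,0,0],-1]]' 15
python3 -m inch '[[[0,0,0],[0,0,0],-1],[[0,0,0],[0,0,0],-1],[[0,0,0],[0,0,0],-1],[[0,0,0],[0,0,0],-1],[[0,0,0],[0,0,0],-1]]'
python3 -m inch '[[[0,0,-0.008],[0,0,0],-1],[[0,0,-0.008],[0,0,0],-1],[[0,0,-0.008],[0,0,0],-1],[[0,0,-0.01],[0,0,0],-1],[[0,0,-0.012],[0,0,0],-1]]'
python3 -m inch '[[[0,0,-0.02],[0,0,0],-1],[[0,0,-0.02],[0,0,0],-1],[[0,0,-0.01],[0,0,0],-1],[[0,0,0],[0,0,0],-1],[[0,0,0],[0,0,0],-1]]'
python3 - <<'E'
from h import *
plan(417,207,25,76)
plan(417,207,25,66.6)
E
```

```text
time_s: 21.27
position: [445.7, -240.4, 25.7]
orientation: [[-0.959, 0.284, 0.0], [0.284, 0.959, 0.0], [-0.0, 0.0, -1.0]]
contact_force: [0.4, 0.0, -0.2]
grip_width: 47.9
grip_force: 0.0
time_s: 21.68
position: [445.7, -240.4, 25.6]
orientation: [[-0.959, 0.284, 0.0], [0.284, 0.959, 0.0], [-0.0, 0.0, -1.0]]
contact_force: [0.3, 0.1, 0.5]
grip_width: 39.9
grip_force: 15.0
time_s: 22.1
position: [445.5, -240.4, 72.6]
orientation: [[-0.959, 0.284, -0.0], [0.284, 0.959, 0.0], [0.0, 0.0, -1.0]]
contact_force: [0.7, -0.5, -1.5]
grip_width: 39.8
grip_force: 15.0
time_s: 22.52
position: [446.0, -240.4, 122.1]
orientation: [[-0.959, 0.284, 0.002], [0.284, 0.959, 0.0], [-0.002, 0.001, -1.0]]
contact_force: [0.8, 0.5, -0.9]
grip_width: 39.4
grip_force: 15.0
pos [ 446.  -240.4  122.1] shift now-axes [155.1 420.6  97.1] | target-axes [136.4 427.1  97.1] turn [ 0.   0.1 -2.5] other turn z 177.5 t 22.5 w 39.4 F 15.0 q [-9.0, 7.0, 36.0, 113.0, -5.0, 62.0, 103.0]
pos [ 446.  -240.4  122.1] shift now-axes [155.1 420.6  97.1] | target-axes [204.3 399.1  97.1] turn [0.  0.1 6.9] other turn z -173.1 t 22.5 w 39.4 F 15.0 q [-9.0, 7.0, 36.0, 113.0, -5.0, 62.0, 103.0]
```

The tile's underside sits about 9 mm above the fingertips, too low a grip to set it on the mat. I'll reseat it on the pins and take it nearer the fingertips.

```bash

python3 -m inch '[[[0,0,0.02],[0,0,0],-1],[[0,0,0.02],[0,0,0],-1],[[0,0,0.01],[0,0,0],-1],[[0,0,0],[0,0,0],-1],[[0,0,0],[0,0,0],-1]]'
python3 -m inch '[[[0,0,0.01],[0,0,0],-1],[[0,0,0.01],[0,0,0],-1],[[0,0,0.01],[0,0,0],-1],[[0,0,0.01],[0,0,0],-1],[[0,0,0.006],[0,0,0],-1]]'
python3 -m inch '[[[0,0,0],[0,0,0],-1],[[0,0,0],[0,0,0],-1],[[0,0,0],[0,0,0],-1]]'
```

```text
time_s: 22.93
position: [444.7, -240.2, 70.6]
orientation: [[-0.959, 0.285, -0.003], [0.285, 0.959, 0.0], [0.003, -0.0, -1.0]]
contact_force: [0.6, -0.3, 0.2]
grip_width: 39.6
grip_force: 15.0
time_s: 23.35
position: [445.1, -240.1, 24.4]
orientation: [[-0.959, 0.284, -0.001], [0.284, 0.959, 0.001], [0.002, 0.0, -1.0]]
contact_force: [-3.9, 2.9, 21.4]
grip_width: 39.7
grip_force: 15.0
time_s: 23.6
position: [445.5, -240.4, 25.3]
orientation: [[-0.959, 0.284, -0.0], [0.284, 0.959, 0.0], [0.0, -0.0, -1.0]]
contact_force: [-0.9, 0.4, -1.3]
grip_width: 39.8
grip_force: 15.0
```

```bash

python3 -m inch '[[[0,0,0],[0,0,0],0.2],[[0,0,0],[0,0,0],0.2],[[0,0,0],[0,0,0],0.2],[[0,0,-0.005],[0,0,0],0.2],[[0,0,-0.004],[0,0,0],0.2]]'
python3 -m inch '[[[0,0,0],[0,0,0],0.2],[[0,0,0],[0,0,0],0.2],[[0,0,0],[0,0,0],-1],[[0,0,0],[0,0,0],-1],[[0,0,0],[0,0,0],-1]]' 15
python3 -m inch '[[[0,0,0],[0,0,0],-1],[[0,0,0],[0,0,0],-1],[[0,0,0],[0,0,0],-1],[[0,0,0],[0,0,0],-1],[[0,0,0],[0,0,0],-1]]'
python3 -m inch '[[[0,0,-0.008],[0,0,0],-1],[[0,0,-0.008],[0,0,0],-1],[[0,0,-0.008],[0,0,0],-1],[[0,0,-0.01],[0,0,0],-1],[[0,0,-0.012],[0,0,0],-1]]'
python3 -m inch '[[[0,0,-0.02],[0,0,0],-1],[[0,0,-0.02],[0,0,0],-1],[[0,0,0],[0,0,0],-1],[[0,0,0],[0,0,0],-1],[[0,0,0],[0,0,0],-1]]'
python3 - <<'E'
from h import *
plan(417,207,25,73.5)
im=capture("scene");cv2.imwrite("pics/s1.png",cv2.resize(im[120:320,40:300],(780,600)))
E
```

```text
time_s: 24.02
position: [445.6, -240.5, 35.0]
orientation: [[-0.959, 0.284, -0.0], [0.284, 0.959, 0.0], [0.0, 0.0, -1.0]]
contact_force: [-0.2, 0.1, 0.4]
grip_width: 51.7
grip_force: 0.0
time_s: 24.43
position: [445.5, -240.4, 34.4]
orientation: [[-0.959, 0.284, -0.0], [0.284, 0.959, 0.0], [0.0, 0.0, -1.0]]
contact_force: [0.6, 0.2, 0.5]
grip_width: 39.9
grip_force: 15.0
time_s: 24.85
position: [445.5, -240.4, 34.4]
orientation: [[-0.959, 0.284, -0.0], [0.284, 0.959, 0.0], [0.0, 0.0, -1.0]]
contact_force: [0.1, 0.5, -0.1]
grip_width: 39.6
grip_force: 15.0
time_s: 25.27
position: [445.6, -240.5, 81.6]
orientation: [[-0.959, 0.284, 0.0], [0.284, 0.959, 0.0], [-0.0, 0.0, -1.0]]
contact_force: [0.8, -0.3, -0.6]
grip_width: 39.5
grip_force: 15.0
time_s: 25.68
position: [445.5, -240.2, 120.7]
orientation: [[-0.959, 0.284, 0.0], [0.284, 0.959, 0.0], [-0.0, 0.001, -1.0]]
contact_force: [-0.6, -0.1, -1.6]
grip_width: 39.8
grip_force: 15.0
pos [ 445.5 -240.2  120.7] shift now-axes [154.5 420.6  95.8] | target-axes [154.3 420.7  95.7] turn [ 0.  0. -0.] other turn z 180.0 t 25.7 w 39.8 F 15.0 q [-9.0, 7.0, 36.0, 113.0, -5.0, 62.0, 103.0]
```

View pics/s1.png

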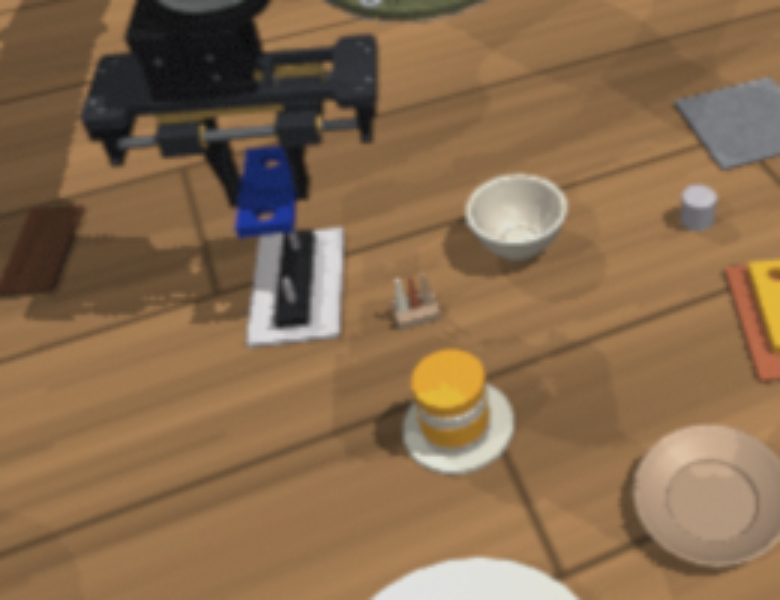

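The tile hangs level in the gripper at crop (268,190), the pins at (290,265) are bare, and the bowl is untouched. Next, to the mat.

```bash

python3 -m inch '[[[0.002,0.012,0],[0,0,0],-1],[[0.003,0.024,0],[0,0,0],-1],[[0.003,0.026,0],[0,0,0],-1],[[0.003,0.026,0],[0,0,0],-1],[[0.003,0.026,0],[0,0,0],-1]]'
python3 -m inch '[[[0.003,0.026,0],[0,0,0],-1],[[0.003,0.026,0],[0,0,0],-1],[[0.003,0.026,0],[0,0,0],-1],[[0.005,0.026,0],[0,0,0],-1],[[0.007,0.022,0],[0,0,0],-1]]'
python3 -m inch '[[[0.012,0.018,0],[0,0,0],-1],[[0.012,0.018,0],[0,0,0],-1],[[0.012,0.018,0],[0,0,0],-1],[[0.012,0.018,0],[0,0,0],-1],[[0.012,0.018,0],[0,0,0],-1]]'
python3 -m inch '[[[0.012,0.018,0],[0,0,0],-1],[[0.012,0.018,0],[0,0,0],-1],[[0.012,0.018,0],[0,0,0],-1],[[0.012,0.018,0],[0,0,0],-1],[[0.012,0.018,0],[0,0,0],-1]]'
python3 -m inch '[[[0,0,0],[0,0,0],-1],[[0,0,0],[0,0,0],-1],[[0,0,0],[0,0,0],-1]]'
python3 - <<'E'
from h import *
plan(417,207,23,73.5)
E
```

```text
time_s: 26.15
position: [463.8, -126.0, 119.5]
orientation: [[-0.959, 0.285, -0.002], [0.285, 0.959, 0.0], [0.002, -0.001, -1.0]]
contact_force: [1.1, -0.3, 0.2]
grip_width: 39.4
grip_force: 15.0
time_s: 26.57
position: [479.9, 1.4, 119.6]
orientation: [[-0.959, 0.284, -0.002], [0.284, 0.959, -0.0], [0.001, -0.001, -1.0]]
contact_force: [0.6, 0.9, -0.1]
grip_width: 39.7
grip_force: 15.0
time_s: 26.98
position: [447.1, 103.6, 119.5]
orientation: [[-0.959, 0.284, -0.002], [0.284, 0.959, -0.001], [0.002, -0.001, -1.0]]
contact_force: [0.3, 0.8, -0.9]
grip_width: 39.5
grip_force: 15.0
time_s: 27.4
position: [415.3, 206.8, 119.4]
orientation: [[-0.959, 0.284, -0.002], [0.284, 0.959, -0.001], [0.001, -0.002, -1.0]]
contact_force: [0.6, 0.4, -0.6]
grip_width: 39.7
grip_force: 15.0
time_s: 27.65
position: [416.2, 205.4, 119.8]
orientation: [[-0.959, 0.285, -0.001], [0.285, 0.959, -0.001], [0.001, -0.002, -1.0]]
contact_force: [-0.3, 0.3, -0.9]
grip_width: 39.8
grip_force: 15.0
pos [416.2 205.4 119.8] shift now-axes [-0.4  2.  96.8] | target-axes [-0.3  1.8 96.8] turn [-0.1 -0.  -0. ] other turn z 180.0 t 27.6 w 39.8 F 15.0 q [-40.0, 1.0, 10.0, 117.0, -0.0, 61.0, 44.0]
```

```bash

python3 -m inch '[[[0,0.002,0.022],[0,0,0],-1],[[0,0,0.022],[0,0,0],-1],[[0,0,0.022],[0,0,0],-1],[[0,0,0.016],[0,0,0],-1],[[0,0,0.008],[0,0,0],-1]]'
python3 -m inch '[[[0,0,0.002],[0,0,0],-1],[[0,0,0],[0,0,0],-1],[[0,0,0],[0,0,0],-1],[[0,0,0],[0,0,0],-1]]'
```

```text
time_s: 28.07
position: [415.9, 205.9, 28.2]
orientation: [[-0.958, 0.286, -0.003], [0.286, 0.958, -0.003], [0.002, -0.004, -1.0]]
contact_force: [-0.2, -0.4, 0.4]
grip_width: 39.7
grip_force: 15.0
time_s: 28.4
position: [418.0, 208.6, 29.7]
orientation: [[-0.959, 0.285, 0.002], [0.285, 0.959, 0.001], [-0.002, 0.002, -1.0]]
contact_force: [0.0, -1.0, -0.4]
grip_width: 39.9
grip_force: 15.0
```

```bash

python3 -m inch '[[[0,0,0.004],[0,0,0],-1],[[0,0,0.001],[0,0,0],-1],[[0,0,0],[0,0,0],-1],[[0,0,0],[0,0,0],-1],[[0,0,0],[0,0,0],0.1]]'
python3 -m inch '[[[0,0,0],[0,0,0],0.4],[[0,0,0],[0,0,0],0.4],[[0,0,0],[0,0,0],0.4],[[0,0,0],[0,0,0],0.4],[[0,0,-0.015],[0,0,0],0.4]]'
python3 -m inch '[[[0,0,-0.02],[0,0,0],0.4],[[0,0,-0.02],[0,0,0],0.4],[[0,0,-0.02],[0,0,0],0.4],[[-0.01,-0.001,-0.01],[0,0,1.4],0.4],[[-0.023,-0.003,0],[0,0,0],0.4]]'
python3 -m inch '[[[-0.035,-0.004,0],[0,0,0],0.4],[[-0.035,-0.004,0],[0,0,0],0.4],[[-0.035,-0.004,0],[0,0,0],0.4],[[-0.035,-0.004,0],[0,0,0],0.4],[[-0.035,-0.005,0],[0,0,0],0.4]]'
python3 -m inch '[[[-0.023,-0.003,0],[0,0,0],0.4],[[-0.009,0,0],[0,0,0],0.4],[[0,0,0],[0,0,0],0.4],[[0,0,0],[0,0,0],0.4],[[0,0,0],[0,0,0],0.4]]'
python3 - <<'E'
from h import *
plan(642,108.1,25,72.1)
im=capture("top");M=masks(im);print(blob(im,"top",M["blue"],(169,257),16,40));cv2.imwrite("pics/t5.png",im)
E
```

```text
time_s: 28.82
position: [417.1, 208.3, 23.7]
orientation: [[-0.959, 0.284, 0.0], [0.284, 0.959, 0.0], [-0.0, 0.0, -1.0]]
contact_force: [0.3, -0.6, 1.3]
grip_width: 41.9
grip_force: 0.0
time_s: 29.23
position: [415.1, 207.1, 36.6]
orientation: [[-0.959, 0.284, -0.004], [0.284, 0.959, -0.003], [0.003, -0.004, -1.0]]
contact_force: [-0.8, 0.8, 0.0]
grip_width: 60.0
grip_force: 0.0
time_s: 29.65
position: [447.7, 196.8, 111.1]
orientation: [[-0.952, 0.306, 0.003], [0.306, 0.952, 0.004], [-0.002, 0.004, -1.0]]
contact_force: [1.0, 1.0, 0.9]
grip_width: 60.7
grip_force: 0.0
time_s: 30.07
position: [609.3, 119.3, 108.0]
orientation: [[-0.951, 0.308, 0.0], [0.308, 0.951, -0.0], [-0.0, -0.0, -1.0]]
contact_force: [0.2, 0.7, -0.5]
grip_width: 61.1
grip_force: 0.0
time_s: 30.48
position: [635.5, 109.3, 108.1]
orientation: [[-0.952, 0.306, -0.002], [0.306, 0.952, 0.001], [0.002, 0.0, -1.0]]
contact_force: [-0.6, 1.0, -0.3]
grip_width: 60.8
grip_force: 0.0
pos [635.5 109.3 108.1] shift now-axes [-6.7  0.8 83.1] | target-axes [-6.6  0.8 83.1] turn [ 0.  -0.1  0.1] other turn z -179.9 t 30.5 w 60.8 F 0.0 q [-26.0, 23.0, 18.0, 93.0, -8.0, 65.0, 66.0]Traceback (most recent call last):
  File "<stdin>", line 3, in <module>
  File "h.py", line 18, in blob
    c=max(cs,key=cv2.contourArea)[:,0,:]
      ~~~^^^^^^^^^^^^^^^^^^^^^^^^
ValueError: max() iterable argument is empty
```

```bash

python3 -m inch '[[[-0.0065,0.001,0.02],[0,0,0],0.4],[[0,0,0.02],[0,0,0],0.4],[[0,0,0.02],[0,0,0],0.4],[[0,0,0.012],[0,0,0],0.4],[[0,0,0.006],[0,0,0],0.4]]'
python3 -m inch '[[[0,0,0],[0,0,0],0.4],[[0,0,0],[0,0,0],0.4],[[0,0,0],[0,0,0],0.4]]'
python3 - <<'E'
from h import *
plan(642,108.1,24.5,72.1)
E
```

```text
time_s: 30.95
position: [641.2, 107.9, 28.7]
orientation: [[-0.952, 0.306, -0.003], [0.306, 0.952, -0.0], [0.003, -0.001, -1.0]]
contact_force: [0.1, -0.4, -0.3]
grip_width: 60.4
grip_force: 0.0
time_s: 31.2
position: [644.2, 107.2, 32.0]
orientation: [[-0.952, 0.308, 0.002], [0.308, 0.952, 0.001], [-0.002, 0.001, -1.0]]
contact_force: [0.7, 0.2, 0.5]
grip_width: 60.9
grip_force: 0.0
pos [644.2 107.2  32. ] shift now-axes [2.4 0.1 7.5] | target-axes [2.4 0.1 7.5] turn [ 0.1  0.1 -0. ] other turn z 180.0 t 31.2 w 60.9 F 0.0 q [-25.0, 29.0, 17.0, 95.0, -10.0, 57.0, 67.0]
```

```bash

python3 -m inch '[[[0.0015,0,0.004],[0,0,0],0.4],[[0,0,0.0025],[0,0,0],0.4],[[0,0,0],[0,0,0],0.4],[[0,0,0],[0,0,0],0.2],[[0,0,0],[0,0,0],-1]]' 15
python3 -m inch '[[[0,0,0],[0,0,0],-1],[[0,0,0],[0,0,0],-1],[[0,0,0],[0,0,0],-1],[[0,0,0],[0,0,0],-1],[[0,0,0],[0,0,0],-1]]'
python3 -m inch '[[[0,0,0],[0,0,0],-1],[[0,0,0],[0,0,0],-1]]'
python3 -m inch '[[[0,0,-0.01],[0,0,0],-1],[[0,0,-0.02],[0,0,0],-1],[[0,0,-0.02],[0,0,0],-1],[[0,0,-0.02],[0,0,0],-1],[[0,0,-0.02],[0,0,0],-1]]'
python3 -m inch '[[[0,0,-0.006],[0,0,0],-1],[[0,0,0],[0,0,0],-1],[[0,0,0],[0,0,0],-1],[[0,0,0],[0,0,0],-1]]'
python3 - <<'E'
from h import *
plan(446,-240.5,35,73.5)
im=capture("top");M=masks(im);
cv2.imwrite("pics/t6.png",cv2.resize(im[110:310,120:390],(780,578)))
E
```

```text
time_s: 31.62
position: [642.0, 107.3, 24.2]
orientation: [[-0.951, 0.308, 0.0], [0.308, 0.951, 0.0], [-0.0, 0.0, -1.0]]
contact_force: [1.2, -0.6, 0.0]
grip_width: 53.7
grip_force: 0.0
time_s: 32.03
position: [642.1, 107.5, 24.2]
orientation: [[-0.951, 0.308, 0.0], [0.308, 0.951, 0.0], [-0.0, 0.0, -1.0]]
contact_force: [0.3, 0.4, 0.5]
grip_width: 39.8
grip_force: 15.0
time_s: 32.2
position: [642.1, 107.5, 24.2]
orientation: [[-0.951, 0.308, 0.0], [0.308, 0.951, 0.0], [-0.0, 0.0, -1.0]]
contact_force: [0.4, -0.2, -0.5]
grip_width: 40.1
grip_force: 15.0
time_s: 32.62
position: [641.7, 107.2, 115.5]
orientation: [[-0.951, 0.308, -0.0], [0.308, 0.951, -0.0], [0.0, -0.0, -1.0]]
contact_force: [0.2, -0.1, -0.5]
grip_width: 39.8
grip_force: 15.0
time_s: 32.95
position: [640.9, 107.3, 118.5]
orientation: [[-0.951, 0.308, -0.002], [0.308, 0.951, -0.0], [0.002, -0.001, -1.0]]
contact_force: [-0.7, 1.3, -0.5]
grip_width: 40.0
grip_force: 15.0
pos [640.9 107.3 118.5] shift now-axes [  78.2 -390.7   84.2] | target-axes [  88.1 -388.8   83.5] turn [-0.1 -0.1 -1.4] other turn z 178.6 t 33.0 w 40.0 F 15.0 q [-26.0, 23.0, 18.0, 92.0, -8.0, 66.0, 66.0]
```

View pics/t6.png

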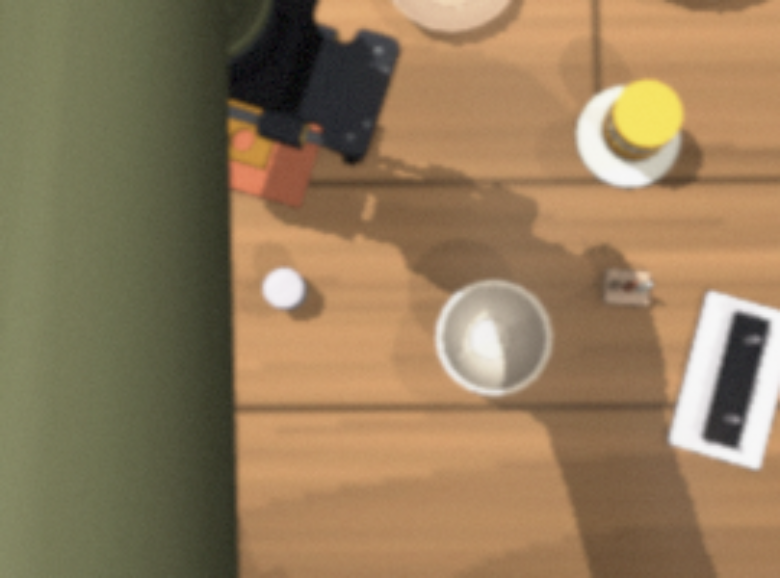

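The honey tile is in the gripper, and the bare black pad with two pins shows at crop (735,380). I'll measure the stand from this view and head over.

```bash

python3 - <<'E'
from h import *
im=capture("top");H,S,V=hsv(im);M=masks(im)
print("pad",blob(im,"top",(V<70),(374,241),18,26))
print("base",blob(im,"top",((S<60)&(V>120))|(V<70),(373,242),6,42))
# pin tips: bright spots within pad
m=(V>90)
k=np.zeros(V.shape,np.uint8);c=im[225:262,362:392];cv2.imwrite("pics/pins.png",cv2.resize(c,None,fx=16,fy=16,interpolation=cv2.INTER_CUBIC))
E
python3 -m inch '[[[0.003,-0.012,0],[0,0,0],-1],[[0.005,-0.026,0],[0,0,0],-1],[[0.005,-0.026,0],[0,0,0],-1],[[0.005,-0.026,0],[0,0,0],-1],[[0.005,-0.026,0],[0,0,0],-1]]'
python3 -m inch '[[[0.005,-0.026,0],[0,0,0],-1],[[0.005,-0.026,0],[0,0,0],-1],[[0.005,-0.026,0],[0,0,0],-1],[[0.005,-0.026,0],[0,0,0],-1],[[0.005,-0.026,0],[0,0,0],-1]]'
python3 -m inch '[[[0.005,-0.026,0],[0,0,0],-1],[[0.005,-0.026,0],[0,0,0],-1],[[0.005,-0.026,0],[0,0,0],-1],[[0.005,-0.026,0],[0,0,0],-1],[[0.005,-0.026,0],[0,0,0],-1]]'
python3 -m inch '[[[0.005,-0.0145,0],[0,0,-1.4],-1],[[0,0,0],[0,0,0],-1],[[0,0,0],[0,0,0],-1],[[0,0,0],[0,0,0],-1],[[0,0,0],[0,0,0],-1]]'
python3 - <<'E'
from h import *
plan(446,-240.5,35,73.3)
E
```

```text
pad [ 446.4 -240.2   94.4   22.3  -16.5]
base [ 446.7 -240.6  122.5   73.6  -16.6]
time_s: 33.47
position: [582.7, 2.1, 119.3]
orientation: [[-0.951, 0.308, -0.001], [0.308, 0.951, -0.001], [0.001, -0.001, -1.0]]
contact_force: [0.0, -0.1, -1.1]
grip_width: 40.4
grip_force: 15.0
time_s: 33.88
position: [518.7, -113.6, 119.5]
orientation: [[-0.951, 0.308, -0.001], [0.308, 0.951, 0.0], [0.001, -0.0, -1.0]]
contact_force: [0.1, -0.4, -0.6]
grip_width: 39.8
grip_force: 15.0
time_s: 34.3
position: [454.7, -229.3, 119.5]
orientation: [[-0.951, 0.308, -0.001], [0.308, 0.951, 0.001], [0.001, 0.0, -1.0]]
contact_force: [0.4, -0.6, -1.1]
grip_width: 39.6
grip_force: 15.0
time_s: 34.72
position: [448.1, -238.8, 119.8]
orientation: [[-0.959, 0.283, -0.0], [0.283, 0.959, 0.001], [0.0, 0.001, -1.0]]
contact_force: [0.3, 0.5, 0.2]
grip_width: 39.6
grip_force: 15.0
pos [ 448.1 -238.8  119.8] shift now-axes [ 1.5 -2.2 84.8] | target-axes [ 1.6 -2.2 84.8] turn [ 0.  -0.   0.3] other turn z -179.7 t 34.7 w 39.6 F 15.0 q [-4.0, 7.0, 31.0, 112.0, -4.0, 62.0, 102.0]
```

View pics/pins.png

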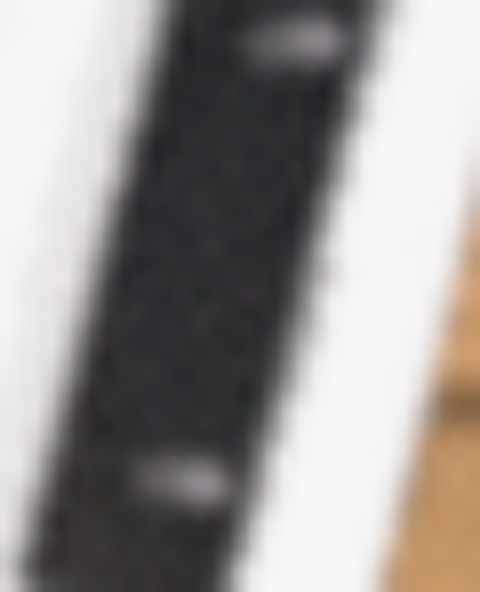

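```bash

python3 -m inch '[[[0.0015,-0.0022,0.02],[0,0,0],-1],[[0,0,0.02],[0,0,0],-1],[[0,0,0.01],[0,0,0],-1],[[0,0,0],[0,0,0],-1],[[0,0,0],[0,0,0],-1]]'
python3 -m inch '[[[0,0,0],[0,0,0],-1],[[0,0,0],[0,0,0],-1],[[0,0,0],[0,0,0],-1]]'
python3 - <<'E'
from h import *
plan(446.4,-240.4,36.2,73.4)
E
```

```text
time_s: 35.13
position: [445.6, -241.2, 69.8]
orientation: [[-0.959, 0.283, -0.001], [0.283, 0.959, 0.0], [0.001, -0.0, -1.0]]
contact_force: [0.3, -0.1, -0.3]
grip_width: 39.9
grip_force: 15.0
time_s: 35.38
position: [446.3, -242.1, 71.0]
orientation: [[-0.959, 0.284, 0.002], [0.284, 0.959, -0.0], [-0.002, 0.0, -1.0]]
contact_force: [-0.7, -0.4, -1.9]
grip_width: 39.6
grip_force: 15.0
pos [ 446.3 -242.1   71. ] shift now-axes [ 0.4  1.6 34.8] | target-axes [ 0.4  1.6 34.8] turn [0.  0.1 0.1] other turn z -179.9 t 35.4 w 39.6 F 15.0 q [-3.0, 11.0, 31.0, 115.0, -7.0, 56.0, 105.0]
```

```bash

python3 -m inch '[[[0,0.0012,0.008],[0,0,0],-1],[[0,0,0.008],[0,0,0],-1],[[0,0,0.006],[0,0,0],-1],[[0,0,0],[0,0,0],-1],[[0,0,0],[0,0,0],-1]]'
python3 - <<'E'
from h import *
plan(446.4,-240.4,36.2,73.4)
E
```

```text
time_s: 35.8
position: [445.2, -240.5, 47.2]
orientation: [[-0.959, 0.284, -0.002], [0.284, 0.959, 0.0], [0.002, -0.0, -1.0]]
contact_force: [-0.4, 0.5, 0.3]
grip_width: 39.7
grip_force: 15.0
pos [ 445.2 -240.5   47.2] shift now-axes [-1.2  0.5 11. ] | target-axes [-1.1  0.5 11. ] turn [-0.  -0.1  0.1] other turn z -179.9 t 35.8 w 39.7 F 15.0 q [-2.0, 13.0, 30.0, 116.0, -8.0, 53.0, 106.0]
```

No contact force and the tile is well below the pin tips, so it is threading. I'll go down the rest and release.

```bash

python3 -m inch '[[[-0.0005,0,0.005],[0,0,0],-1],[[0,0,0.004],[0,0,0],-1],[[0,0,0.002],[0,0,0],-1],[[0,0,0],[0,0,0],-1],[[0,0,0],[0,0,0],-1]]'
python3 -m inch '[[[0,0,0],[0,0,0],-1],[[0,0,0],[0,0,0],-1]]'
```

```text
time_s: 36.22
position: [446.2, -240.8, 36.9]
orientation: [[-0.959, 0.284, -0.0], [0.284, 0.959, 0.0], [0.0, 0.0, -1.0]]
contact_force: [0.5, -0.2, -0.8]
grip_width: 39.7
grip_force: 15.0
time_s: 36.38
position: [446.5, -240.9, 37.2]
orientation: [[-0.959, 0.284, 0.0], [0.284, 0.959, -0.0], [-0.0, 0.0, -1.0]]
contact_force: [-0.3, 0.2, -1.5]
grip_width: 39.8
grip_force: 15.0
```

```bash

python3 -m inch '[[[0,0,0.001],[0,0,0],-1],[[0,0,0],[0,0,0],-1],[[0,0,0],[0,0,0],0.4],[[0,0,0],[0,0,0],0.4],[[0,0,0],[0,0,0],0.4]]'
python3 -m inch '[[[0,0,0],[0,0,0],0.4],[[0,0,0],[0,0,0],0.4],[[0,0,-0.01],[0,0,0],0.4],[[0,0,-0.02],[0,0,0],0.4],[[0,0,-0.02],[0,0,0],0.4]]'
python3 -m inch '[[[0,0,-0.02],[0,0,0],0.4],[[0,0,-0.014],[0,0,0],0.4],[[0.002,0.012,0],[0,0,0],0.4],[[0.003,0.024,0],[0,0,0],0.4],[[0.003,0.026,0],[0,0,0],0.4]]'
python3 -m inch '[[[0.003,0.026,0],[0,0,0],0.4],[[0.003,0.026,0],[0,0,0],0.4],[[0.003,0.026,0],[0,0,0],0.4],[[0.003,0.026,0],[0,0,0],0.4],[[0.003,0.026,0],[0,0,0],0.4]]'
python3 -m inch '[[[0.005,0.026,0],[0,0,0],0.4],[[0.007,0.022,0],[0,0,0],0.4],[[0,0,0],[0,0,0],0.4],[[0,0,0],[0,0,0],0.4]]'
python3 - <<'E'
from h import *
im=capture("top");M=masks(im);cv2.imwrite("pics/t7.png",cv2.resize(im,(800,600)))
b=blob(im,"top",M["blue"],(169,257),16,40);print("blue",b)
print("honey",blob(im,"top",M["yel"],(376,241),28,40))
plan(b[0],b[1],24,b[4]+90)
E
```

```text
time_s: 36.8
position: [446.4, -240.8, 36.1]
orientation: [[-0.959, 0.284, 0.0], [0.284, 0.959, 0.0], [-0.0, 0.0, -1.0]]
contact_force: [-0.8, 0.3, -0.1]
grip_width: 52.7
grip_force: 0.0
time_s: 37.22
position: [445.6, -240.8, 86.6]
orientation: [[-0.959, 0.285, -0.002], [0.285, 0.959, 0.0], [0.002, -0.0, -1.0]]
contact_force: [-0.5, -0.4, 0.2]
grip_width: 60.9
grip_force: 0.0
time_s: 37.63
position: [456.4, -179.9, 121.4]
orientation: [[-0.958, 0.288, 0.002], [0.288, 0.958, -0.001], [-0.002, -0.0, -1.0]]
contact_force: [0.2, -0.7, 0.0]
grip_width: 61.0
grip_force: 0.0
time_s: 38.05
position: [479.1, -49.1, 121.0]
orientation: [[-0.959, 0.285, 0.001], [0.285, 0.959, 0.0], [-0.001, 0.0, -1.0]]
contact_force: [0.5, -0.0, 0.1]
grip_width: 60.9
grip_force: 0.0
time_s: 38.38
position: [481.2, 0.3, 120.7]
orientation: [[-0.96, 0.281, 0.001], [0.281, 0.96, -0.0], [-0.001, 0.0, -1.0]]
contact_force: [-0.2, -0.4, -0.0]
grip_width: 60.8
grip_force: 0.0
blue [417.  206.1  87.7  39.2 -16.2]
honey [ 445.7 -241.2   91.8   37.9  -16.3]
pos [481.1  -1.1 120.6] shift now-axes [120.4 180.5  96.5] | target-axes [119.4 181.1  96.6] turn [-0.   0.  -0.3] other turn z 179.7 t 38.4 w 61.0 F 0.0 q [-21.0, 3.0, 18.0, 115.0, -1.0, 62.0, 72.0]
```

View pics/t7.png

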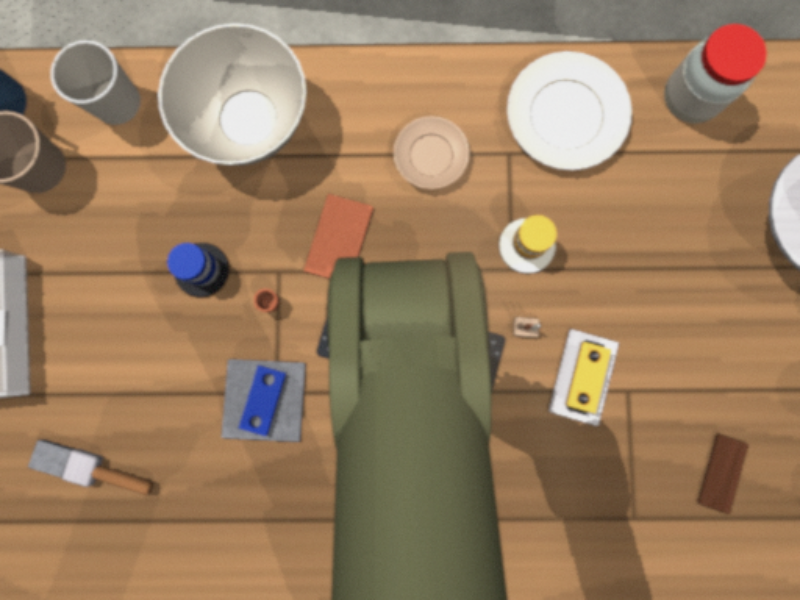

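The honey tile is seated on the stand at (590,377), the blue tile lies on the mat at (263,400), and the slab at (340,236) is empty. Next I'll pick up the blue tile.

```bash

python3 -m inch '[[[0.012,0.018,0],[0,0,0],0.4],[[0.024,0.036,0],[0,0,0],0.4],[[0.024,0.036,0],[0,0,0],0.4],[[0.024,0.036,0],[0,0,0],0.4],[[0.024,0.036,0],[0,0,0],0.4]]'
python3 -m inch '[[[0.012,0.019,0.01],[0,0,0],0.4],[[0,0,0.02],[0,0,0],0.4],[[0,0,0.02],[0,0,0],0.4],[[0,0,0.02],[0,0,0],0.4],[[0,0,0.016],[0,0,0],0.4]]'
python3 -m inch '[[[0,0,0],[0,0,0],0.4],[[0,0,0],[0,0,0],0.4],[[0,0,0],[0,0,0],0.4],[[0,0,0],[0,0,0],0.4]]'
python3 - <<'E'
from h import *
plan(417,207,24.5,73.6)
H,S,V=hsv(cv2.resize(cv2.imread("pics/t7.png"),(512,384),interpolation=cv2.INTER_AREA))
print("slab",blob(None,"top",(H<10)&(S>140)&(V>100),(217,152),6,45))
E
```

```text
time_s: 38.85
position: [425.5, 179.0, 120.7]
orientation: [[-0.958, 0.288, 0.001], [0.288, 0.958, 0.0], [-0.001, 0.0, -1.0]]
contact_force: [1.7, -0.5, 0.1]
grip_width: 61.2
grip_force: 0.0
time_s: 39.27
position: [419.6, 199.0, 33.1]
orientation: [[-0.958, 0.286, -0.0], [0.286, 0.958, -0.001], [-0.0, -0.001, -1.0]]
contact_force: [-0.7, -0.3, -0.0]
grip_width: 61.1
grip_force: 0.0
time_s: 39.6
position: [420.6, 200.8, 35.5]
orientation: [[-0.958, 0.285, 0.002], [0.285, 0.958, 0.001], [-0.002, 0.002, -1.0]]
contact_force: [-0.3, 0.4, 0.4]
grip_width: 61.0
grip_force: 0.0
pos [420.6 200.8  35.5] shift now-axes [ 5.3  4.9 11. ] | target-axes [ 5.2  4.9 11. ] turn [ 0.1  0.1 -0.2] other turn z 179.8 t 39.6 w 61.0 F 0.0 q [-34.0, 8.0, 6.0, 121.0, -1.0, 50.0, 46.0]
slab [647.4 103.1 117.2  68.5 -16.5]
```

```bash

python3 -m inch '[[[0.005,0.005,0],[0,0,0],0.4],[[0,0,0.006],[0,0,0],0.4],[[0,0,0.0045],[0,0,0],0.4],[[0,0,0],[0,0,0],0.4],[[0,0,0],[0,0,0],0.3]]'
python3 -m inch '[[[0,0,0],[0,0,0],-1],[[0,0,0],[0,0,0],-1],[[0,0,0],[0,0,0],-1],[[0,0,0],[0,0,0],-1],[[0,0,0],[0,0,0],-1]]' 15
python3 -m inch '[[[0,0,0],[0,0,0],-1],[[0,0,0],[0,0,0],-1],[[0,0,0],[0,0,0],-1],[[0,0,-0.01],[0,0,0],-1],[[0,0,-0.02],[0,0,0],-1]]' 15
python3 -m inch '[[[0,0,-0.02],[0,0,0],-1],[[0,0,-0.02],[0,0,0],-1],[[0,0,-0.02],[0,0,0],-1],[[-0.01,-0.001,0],[0,0,0],-1],[[-0.02,-0.003,0],[0,0,0],-1]]'
python3 -m inch '[[[-0.028,-0.004,0],[0,0,0],-1],[[-0.028,-0.004,0],[0,0,0],-1],[[-0.028,-0.004,0],[0,0,0],-1],[[-0.028,-0.004,0],[0,0,0],-1],[[-0.028,-0.004,0],[0,0,0],-1]]'
python3 -m inch '[[[-0.028,-0.004,0],[0,0,0],-1],[[-0.028,-0.004,0],[0,0,0],-1],[[-0.02,-0.002,0],[0,0,0],-1],[[0,0,0],[0,0,0],-1],[[0,0,0],[0,0,0],-1]]'
python3 -m inch '[[[0,0,0],[0,0,0],-1],[[0,0,0],[0,0,0],-1]]'
python3 - <<'E'
from h import *
plan(647.4,103,24.5,73.5)
E
```

```text
time_s: 40.02
position: [416.0, 207.1, 23.4]
orientation: [[-0.959, 0.284, 0.0], [0.284, 0.959, -0.0], [-0.0, 0.0, -1.0]]
contact_force: [-0.1, -0.1, 1.4]
grip_width: 58.7
grip_force: 0.5
time_s: 40.43
position: [415.9, 206.9, 23.5]
orientation: [[-0.959, 0.284, -0.0], [0.284, 0.959, -0.0], [0.0, -0.0, -1.0]]
contact_force: [-0.2, -0.2, -0.8]
grip_width: 40.1
grip_force: 15.0
time_s: 40.85
position: [413.9, 205.7, 52.2]
orientation: [[-0.959, 0.284, -0.005], [0.284, 0.959, -0.003], [0.004, -0.004, -1.0]]
contact_force: [0.8, 0.1, 0.4]
grip_width: 39.8
grip_force: 15.0
time_s: 41.27
position: [443.4, 196.2, 115.3]
orientation: [[-0.96, 0.281, 0.002], [0.281, 0.96, 0.002], [-0.001, 0.003, -1.0]]
contact_force: [-0.4, 0.4, -2.3]
grip_width: 39.7
grip_force: 15.0
time_s: 41.68
position: [573.2, 134.3, 113.2]
orientation: [[-0.959, 0.284, -0.001], [0.284, 0.959, -0.001], [0.0, -0.001, -1.0]]
contact_force: [0.3, -0.4, 0.2]
grip_width: 39.8
grip_force: 15.0
time_s: 42.1
position: [642.5, 102.9, 112.7]
orientation: [[-0.958, 0.286, -0.001], [0.286, 0.958, -0.001], [0.001, -0.001, -1.0]]
contact_force: [-0.3, 0.2, -0.9]
grip_width: 39.6
grip_force: 15.0
time_s: 42.27
position: [641.0, 105.3, 113.3]
orientation: [[-0.959, 0.283, -0.001], [0.283, 0.959, 0.001], [0.001, 0.0, -1.0]]
contact_force: [-0.2, 0.2, -1.5]
grip_width: 39.5
grip_force: 15.0
pos [641.  105.3 113.3] shift now-axes [-6.9 -0.4 88.8] | target-axes [-6.8 -0.4 88.8] turn [ 0.  -0.1  0.1] other turn z -179.9 t 42.3 w 39.5 F 15.0 q [-22.0, 23.0, 13.0, 92.0, -6.0, 65.0, 66.0]
```

```bash

python3 -m inch '[[[-0.006,0,0.02],[0,0,0],-1],[[0,0,0.02],[0,0,0],-1],[[0,0,0.02],[0,0,0],-1],[[0,0,0.014],[0,0,0],-1],[[0,0,0.006],[0,0,0],-1]]'
python3 -m inch '[[[0,0,0],[0,0,0],-1],[[0,0,0],[0,0,0],-1],[[0,0,0],[0,0,0],-1],[[0,0,0],[0,0,0],-1]]'
python3 - <<'E'
from h import *
plan(647.4,103,24,73.5)
E
```

```text
time_s: 42.68
position: [645.6, 103.4, 31.2]
orientation: [[-0.959, 0.283, -0.004], [0.283, 0.959, -0.0], [0.004, -0.001, -1.0]]
contact_force: [-0.5, 1.5, -1.6]
grip_width: 39.8
grip_force: 15.0
time_s: 43.02
position: [648.9, 102.9, 35.1]
orientation: [[-0.959, 0.284, 0.003], [0.284, 0.959, 0.001], [-0.002, 0.001, -1.0]]
contact_force: [-0.5, 0.0, -0.7]
grip_width: 39.7
grip_force: 15.0
pos [648.9 102.9  35.1] shift now-axes [ 1.5 -0.4 11.1] | target-axes [ 1.5 -0.4 11.1] turn [ 0.1  0.1 -0. ] other turn z 180.0 t 43.0 w 39.7 F 15.0 q [-21.0, 29.0, 12.0, 94.0, -7.0, 58.0, 67.0]
```

```bash

python3 -m inch '[[[0,0,0.005],[0,0,0],-1],[[0,0,0.004],[0,0,0],-1],[[0,0,0.0015],[0,0,0],-1],[[0,0,0],[0,0,0],-1],[[0,0,0],[0,0,0],-1]]'
python3 -m inch '[[[0,0,0],[0,0,0],0.3],[[0,0,0],[0,0,0],0.4],[[0,0,0],[0,0,0],0.4],[[0,0,0],[0,0,0],0.4],[[0,0,0],[0,0,0],0.4]]'
python3 -m inch '[[[0,0,-0.01],[0,0,0],0.4],[[0,0,-0.025],[0,0,0],0.4],[[0,0,-0.03],[0,0,0],0.4],[[0,0,-0.03],[0,0,0],0.4],[[0,0,-0.03],[0,0,0],0.4]]'
python3 -m inch '[[[0.035,-0.01,-0.02],[0,0,0],0.4],[[0.035,-0.01,-0.02],[0,0,0],0.4],[[0.035,-0.01,-0.01],[0,0,0],0.4],[[0.035,-0.01,0],[0,0,0],0.4],[[0.01,0,0],[0,0,0],0.4]]'
python3 -m inch '[[[0,0,0],[0,0,0],0.4],[[0,0,0],[0,0,0],0.4],[[0,0,0],[0,0,0],0.4],[[0,0,0],[0,0,0],0.4]]'
python3 - <<'E'
from h import *
im=capture("top");M=masks(im);cv2.imwrite("pics/t8.png",cv2.resize(im,(800,600)))
s=capture("scene");cv2.imwrite("pics/s2.png",cv2.resize(s[130:300,90:400],(790,433)))
for m,n,z in(("blue",(217,152),16),("yel",(376,241),28),("blue",(120,170),66),("yel",(343,150),66)):
    try: print(m,n,blob(im,"top",M[m],n,z,32))
    except Exception as e: print(m,n,e)
E
```

```text
time_s: 43.43
position: [648.0, 102.7, 23.5]
orientation: [[-0.959, 0.284, 0.0], [0.284, 0.959, 0.0], [-0.0, 0.0, -1.0]]
contact_force: [-1.3, 0.1, 4.3]
grip_width: 39.8
grip_force: 16.3
time_s: 43.85
position: [648.5, 103.6, 23.6]
orientation: [[-0.959, 0.284, 0.002], [0.284, 0.959, 0.001], [-0.001, 0.001, -1.0]]
contact_force: [1.1, 3.3, 3.5]
grip_width: 59.1
grip_force: 1.9
time_s: 44.27
position: [646.9, 101.1, 148.9]
orientation: [[-0.958, 0.286, -0.002], [0.286, 0.958, -0.002], [0.002, -0.002, -1.0]]
contact_force: [-0.4, -1.3, -0.2]
grip_width: 61.0
grip_force: 0.0
time_s: 44.68
position: [487.7, 105.5, 198.2]
orientation: [[-0.959, 0.285, -0.004], [0.285, 0.959, -0.001], [0.003, -0.002, -1.0]]
contact_force: [-0.1, -0.4, -0.1]
grip_width: 61.2
grip_force: 0.0
time_s: 45.02
position: [493.8, 106.4, 197.8]
orientation: [[-0.958, 0.285, -0.0], [0.285, 0.958, -0.001], [-0.0, -0.001, -1.0]]
contact_force: [0.4, -0.7, 0.6]
grip_width: 61.0
grip_force: 0.0
blue (217, 152) [648.  100.8  87.2  37.2 -16.6]
yel (376, 241) [ 445.6 -241.1   91.5   37.8  -16.3]
blue (120, 170) max() iterable argument is empty
yel (343, 150) [ 637.6 -170.1   48.3   47.    89.4]
```

View pics/t8.png

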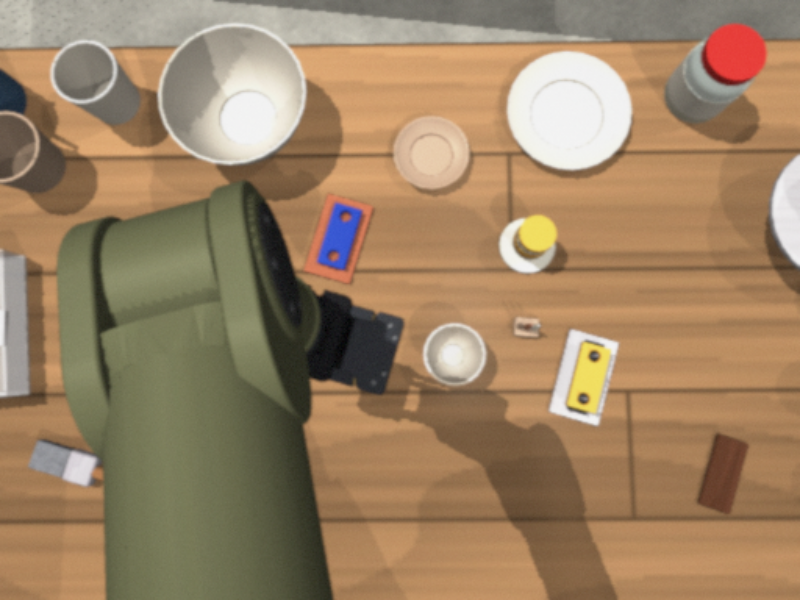

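View pics/s2.png

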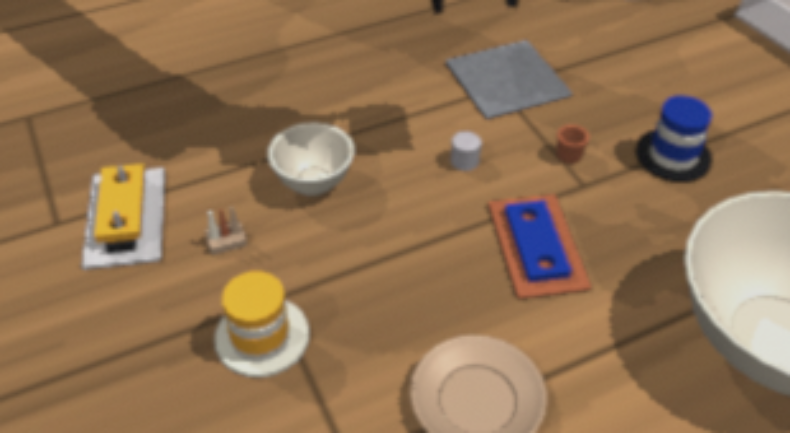

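Both views show the finished layout. In the scene crop the honey tile is down on its pins at (120,205), the blue tile is flat on the slab at (537,240), and both jars stand upright on their discs at (257,315) and (680,135). The bowl is unmoved and the robot is clear.

```bash
python3 -c "
from cell import finish_job;print(finish_job())"
```

```text
the job is handed in; nothing more can be done
None
```

I handed the job in at about 45 s: the jars and tiles have traded places, the final pictures show everything where it should be, and the bowl is where it stood; no verdict was returned.

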